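# Set the stop by feel, prop the clamp and load a row of power modules

### The arm

A 7-joint arm with a two-finger parallel gripper is mounted at the origin on the work surface. World frame = base frame: x ahead of the robot, y to its left, z up, the work surface at z = 0. Lengths are in m, angles in rad, forces in N, time in s.
With the tool pointing down it reaches from about 0.4 to 0.85 m from the base axis. Payload 4.5 kg.
Tool frame: the origin (TCP) lies between the finger pads; the fingertips stand 25 mm ahead of it and the grasp point (between the pads) lies 6 mm ahead of it; z points along the fingers, y is the line along which they close (so a half turn about z gives the same grasp; the last joint's range is limited). The gripper opens to 85 mm and grips with 20 to 120 N. Pads are 22 mm wide; open, the fingers measure 114 mm over their backs; the gripper's body (76 mm by 85 mm) begins 54 mm behind the grasp point. The pads swing forward as they close: fully open they stand 13 mm farther back than shut.
Start: joints at [-1.077, 0.689, -0.195, 1.565, 0.157, 0.902, -0.215], TCP at [0.277, 0.56, 0.256] pointing down, gripper open.
Joint ranges: [-3.01, 3.01], [-0.46, 2.08], [-1.47, 1.51], [0.13, 2.56], [-1, 4.14], [0.04, 2.09], [-2.66, 2.66]. Speed limits (rad/s): [2.57, 2.57, 3.14, 3.14, 3.14, 3.14, 3.14].

### API

Orientations are given as a rotation vector (axis times angle).
In Python, from workcell import robot gives the robot as it stands. The module is installed in compiled form; this text tells all that it offers.
- The arm moves only by the tool apply_moves, never from a script. Its argument "rows" is one flat list of numbers, 5 for each row, row after row: the finger opening in m, from 0 to 0.0854, then the shift along the tool's x, y, z in m, then the turn about the tool's z in rad. In form: [gripper, x, y, z, yaw, gripper, x, y, z, yaw, ...]. A call has exactly 8 rows; each row shifts and turns the commanded pose from where the row before left it, along the tool's axes as they then stand; what a row does not reach is not made up. A row lasts 1/10 s, in which the tool goes at most 50 mm and 8.59 degrees, less where a joint would pass 70% of its speed; a pose out of reach is approached as far as the arm can. A call with a gripper value outside its range is refused whole. The fingers move at their own pace and stop on an object; the grip force is fixed at half the most. Time passes only in rows, so rows that do not move let the fingers close, or fill a call up. It gives the time, the measured TCP pose, the force, the opening and the grip force at its end, in the units of the state.
- robot.sense(): the state, without advancing time (a new reading comes with each control period).
- robot.read_camera(name): name is "side" or "top"; returns (picture, depth): 420x560x3 uint8, red, green, blue; 420x560 float32, m along the optical axis (not along the pixel's ray), 0 where there is no reading.
- robot.get_calibration(name): a dict with "camera_matrix" (3x3 intrinsics, pixels), "dist" ([k1, k2, p1, p2, k3] as OpenCV has them; the pictures are not rectified), "pose" (4x4, takes a point from camera to world coordinates). Camera axes: x right, y down, z forward; pixel columns grow to the right and rows downward; lengths in m; the calibration is good to about 2 mm. A picture is of the moment at which its call begins. get_calibration takes no time and is no camera call.
- robot.close_job(): hands the job in; it is judged then, once.
The state is a dict: "time_s": time; "joints": joint angles; "dq": joint speeds; "tau": joint torques, N m; "eef_pos": TCP position; "tcp_rot": TCP orientation; "ft_force": force on the tool from outside, world axes, zero at the start; "ft_torque": the same for the moment, N m; "grip_width": finger opening in m; "finger_force": force on a finger pad.
Only numpy, scipy, OpenCV 4.12 (cv2) and the standard library are available. Lean on these libraries where they do the work, as an engineer would, in place of code of your own. Each camera call takes 0.05 s, during which the arm holds its last target. There are 200 camera calls.

### The job

Set up the clamping carrier for the next batch: drag the red stop block's tongue along the brush-covered channel until it drops into the hidden groove, and leave the stop seated flat there. Then prop the orange sprung bar open with the wooden wedge alone, and stand every yellow power module in the lane, long side across, in a snug row against the stop on the side away from the wedge, without gaps. Finally pull the wedge so that the bar clamps the row, stand the wedge back in its blue tray, and leave the spool, tin and bottle alone.

Things in the scene. Friction and masses are not known exactly. Their poses are not given: they have to be found in the camera images.
- carrier: Fixed aluminium clamping carrier; x axis across its lane, y along it, z up; origin on the bench. Flat deck 26 mm above the bench, x -55 to 33, y -75 to 180 mm. The lane on the deck lies between the blue fence (+x side) and the orange sprung bar (-x side). The row of power modules goes on the stop's +y side; the wedge gap is beyond the deck's -y end.
- channel (a point): Carrier x = y = 0, at deck height. Channel in the deck: 18 mm wide (x -9 to 9), y -62 to 75 mm, covered by a black brush seal that gives way freely. Its smooth floor is 8 mm below the deck, with ONE cross groove 12 mm long in y, full width, 10 mm deeper, hidden by the brush; the groove's centre is anywhere from carrier y = -25 to 30 mm, new each time.
- fence (a point): Point on the top edge of the blue fence's lane face (carrier x = 17, y = 50 mm, 36 mm above the bench, so 10 mm above the deck). The fence fills carrier x 17 to 33, y -75 to 180 mm.
- wedge_gap (a point): Foot (on the bench) of the face of the fixed blue block that the wedge slides along: carrier x = 7, y = -150 mm. Block: x 7 to 33, y -165 to -135 mm, 30 mm high, its lead-in corner bevelled 10 mm. The wedge slides on the bare bench between it and the bar's nose, towards +y; the deck's end face at carrier y = -75 mm stops its tip.
- clamp_bar (a joint): Orange clamp bar: 0 m = shut, grows (to 0.018) as it opens to carrier -x; a spring shuts it (3 N at 0, plus 0.3 N per mm). Its lane face (carrier y -75 to 175 mm, top 36 mm above the bench) is at carrier x = -17 mm minus the opening, so the lane is 34 mm wide when shut; it reads 6 mm when shut on a module and 14 mm when held by the wedge.
- bar_nose (a point): Middle of the top edge of the bar's nose (moves with the bar): face at carrier x = -7 mm minus the opening, y -160 to -140 mm, 8 to 30 mm above the bench. Wedge gap between nose and fixed block: 14 mm when shut.
- stop: Red stop block, white band, 24 x 40 x 50 mm (x, y, z), 120 g; origin at the centre of the block's underside. A steel tongue 10 x 8 mm (x, y) reaches 17 mm below the underside. Tongue on the channel floor: underside 9 mm above the deck; tongue in the groove: underside on the deck. Its y lies along the carrier's y, either way round. Starts in its stand.
- stand: Black fixed stand of the stop block, 40 x 52 x 22 mm, with a slot 16 mm wide (x), open along y, for the tongue; origin at the centre of its underside. The stop starts on its top, 22 mm above the bench, axes alike.
- wedge: Wooden wedge on its base, 28 x 90 x 60 mm (x, y, z), 90 g, origin at the base's centre. From above: 28 mm wide from y = -45 to -5, then the -x face slopes to a 6 mm tip (x 8 to 14) at y = 45; +x face straight. To prop: axes as the carrier's, centre at carrier x = -7 to -9 mm, slide to +y (5 to 15 N) until the tip meets the deck end (centre at carrier y = -120 mm).
- tray: Fixed blue tray, 120 x 150 x 22 mm (x, y, z), walls and floor 4 mm; origin at the centre of its underside. Home of the wedge, which starts in it, roughly parallel to it.
- module1: Yellow potted power module with a heavy copper base plate and two small brass terminals on top (5 mm high), 40 x 28 x 40 mm (x, y, z), about 150 g, origin at the centre of its underside, z up; stands on the bench. In the row its 40 mm side (x) lies across the lane, either way round. May be absent (None from the start).
- module2: Yellow potted power module with a heavy copper base plate and two small brass terminals on top (5 mm high), 40 x 28 x 40 mm (x, y, z), about 150 g, origin at the centre of its underside, z up; stands on the bench. In the row its 40 mm side (x) lies across the lane, either way round. May be absent (None from the start).
- module3: Yellow potted power module with a heavy copper base plate and two small brass terminals on top (5 mm high), 40 x 28 x 40 mm (x, y, z), about 150 g, origin at the centre of its underside, z up; stands on the bench. In the row its 40 mm side (x) lies across the lane, either way round. May be absent (None from the start).
- module4: Yellow potted power module with a heavy copper base plate and two small brass terminals on top (5 mm high), 40 x 28 x 40 mm (x, y, z), about 150 g, origin at the centre of its underside, z up; stands on the bench. In the row its 40 mm side (x) lies across the lane, either way round. May be absent (None from the start).
- spool: Bystander: metal wire spool 60 mm across, 40 mm high; origin under its centre.
- tin: Bystander: brass tip-cleaner tin 70 mm across, 30 mm high; origin under its centre.
- flux: Bystander: brown flux bottle 44 mm across, 100 mm high; origin under its centre.
Not all that is in view belongs to the job. Leave any black or pink look-alike of the wedge alone.

How it is judged:
On the way, in this order (a step that is already met when the one before it is completed fails the run):
1. the stop block is seated in the hidden groove, flat on the deck, and let go (z of stop in the frame of carrier between 0.022 and 0.029 m and y of stop in the frame of carrier between -0.06 and 0.06 m and x of stop in the frame of carrier between -0.01 and 0.01 m and angle between stop's own z axis and vertical below 0.08 rad and contact force between the fingers and stop below 0.1 N), for 0.3 s.
2. the wedge alone holds the clamp bar open (value of joint clamp_bar above 0.0115 m and contact force between wedge and clamp_bar above 0.5 N and contact force between the fingers and wedge below 0.1 N and contact force between the fingers and clamp_bar below 0.1 N), for 0.3 s.
3. all power modules stand in a snug row against the stop while the bar is still propped open (value of joint clamp_bar above 0.0115 m and contact force between wedge and clamp_bar above 0.5 N and z of stop in the frame of carrier between 0.022 and 0.029 m and y of stop in the frame of carrier between -0.06 and 0.06 m and x of stop in the frame of carrier between -0.01 and 0.01 m and angle between each of stop, module1, module2, module3, module4's own z axis and vertical below 0.08 rad and x of module1 in the frame of carrier between -0.016 and 0.012 m and y of module1 in the frame of carrier between 0.002 and 0.19 m and z of module1 in the frame of carrier between 0.022 and 0.03 m and angle between the x axis of each of module1, module2, module3, module4 and the x axis of carrier, either way round below 0.14 rad and (horizontal distance between module1 and stop between 0.029 and 0.04 m or (horizontal distance between module1 and stop between 0.057 and 0.0695 m and (horizontal distance between module2 and stop between 0.029 and 0.04 m or horizontal distance between module3 and stop between 0.029 and 0.04 m or horizontal distance between module4 and stop between 0.029 and 0.04 m)) or (horizontal distance between module1 and stop between 0.085 and 0.099 m and (horizontal distance between module2 and stop between 0.029 and 0.04 m or horizontal distance between module3 and stop between 0.029 and 0.04 m or horizontal distance between module4 and stop between 0.029 and 0.04 m) and (horizontal distance between module2 and stop between 0.057 and 0.0695 m or horizontal distance between module3 and stop between 0.057 and 0.0695 m or horizontal distance between module4 and stop between 0.057 and 0.0695 m)) or (horizontal distance between module1 and stop between 0.113 and 0.1285 m and (horizontal distance between module2 and stop between 0.029 and 0.04 m or horizontal distance between module3 and stop between 0.029 and 0.04 m or horizontal distance between module4 and stop between 0.029 and 0.04 m) and (horizontal distance between module2 and stop between 0.057 and 0.0695 m or horizontal distance between module3 and stop between 0.057 and 0.0695 m or horizontal distance between module4 and stop between 0.057 and 0.0695 m) and (horizontal distance between module2 and stop between 0.085 and 0.099 m or horizontal distance between module3 and stop between 0.085 and 0.099 m or horizontal distance between module4 and stop between 0.085 and 0.099 m))) and x of module2 in the frame of carrier between -0.016 and 0.012 m and y of module2 in the frame of carrier between 0.002 and 0.19 m and z of module2 in the frame of carrier between 0.022 and 0.03 m and (horizontal distance between module2 and stop between 0.029 and 0.04 m or (horizontal distance between module2 and stop between 0.057 and 0.0695 m and (horizontal distance between module1 and stop between 0.029 and 0.04 m or horizontal distance between module3 and stop between 0.029 and 0.04 m or horizontal distance between module4 and stop between 0.029 and 0.04 m)) or (horizontal distance between module2 and stop between 0.085 and 0.099 m and (horizontal distance between module1 and stop between 0.029 and 0.04 m or horizontal distance between module3 and stop between 0.029 and 0.04 m or horizontal distance between module4 and stop between 0.029 and 0.04 m) and (horizontal distance between module1 and stop between 0.057 and 0.0695 m or horizontal distance between module3 and stop between 0.057 and 0.0695 m or horizontal distance between module4 and stop between 0.057 and 0.0695 m)) or (horizontal distance between module2 and stop between 0.113 and 0.1285 m and (horizontal distance between module1 and stop between 0.029 and 0.04 m or horizontal distance between module3 and stop between 0.029 and 0.04 m or horizontal distance between module4 and stop between 0.029 and 0.04 m) and (horizontal distance between module1 and stop between 0.057 and 0.0695 m or horizontal distance between module3 and stop between 0.057 and 0.0695 m or horizontal distance between module4 and stop between 0.057 and 0.0695 m) and (horizontal distance between module1 and stop between 0.085 and 0.099 m or horizontal distance between module3 and stop between 0.085 and 0.099 m or horizontal distance between module4 and stop between 0.085 and 0.099 m))) and x of module3 in the frame of carrier between -0.016 and 0.012 m and y of module3 in the frame of carrier between 0.002 and 0.19 m and z of module3 in the frame of carrier between 0.022 and 0.03 m and (horizontal distance between module3 and stop between 0.029 and 0.04 m or (horizontal distance between module3 and stop between 0.057 and 0.0695 m and (horizontal distance between module1 and stop between 0.029 and 0.04 m or horizontal distance between module2 and stop between 0.029 and 0.04 m or horizontal distance between module4 and stop between 0.029 and 0.04 m)) or (horizontal distance between module3 and stop between 0.085 and 0.099 m and (horizontal distance between module1 and stop between 0.029 and 0.04 m or horizontal distance between module2 and stop between 0.029 and 0.04 m or horizontal distance between module4 and stop between 0.029 and 0.04 m) and (horizontal distance between module1 and stop between 0.057 and 0.0695 m or horizontal distance between module2 and stop between 0.057 and 0.0695 m or horizontal distance between module4 and stop between 0.057 and 0.0695 m)) or (horizontal distance between module3 and stop between 0.113 and 0.1285 m and (horizontal distance between module1 and stop between 0.029 and 0.04 m or horizontal distance between module2 and stop between 0.029 and 0.04 m or horizontal distance between module4 and stop between 0.029 and 0.04 m) and (horizontal distance between module1 and stop between 0.057 and 0.0695 m or horizontal distance between module2 and stop between 0.057 and 0.0695 m or horizontal distance between module4 and stop between 0.057 and 0.0695 m) and (horizontal distance between module1 and stop between 0.085 and 0.099 m or horizontal distance between module2 and stop between 0.085 and 0.099 m or horizontal distance between module4 and stop between 0.085 and 0.099 m))) and x of module4 in the frame of carrier between -0.016 and 0.012 m and y of module4 in the frame of carrier between 0.002 and 0.19 m and z of module4 in the frame of carrier between 0.022 and 0.03 m and (horizontal distance between module4 and stop between 0.029 and 0.04 m or (horizontal distance between module4 and stop between 0.057 and 0.0695 m and (horizontal distance between module1 and stop between 0.029 and 0.04 m or horizontal distance between module2 and stop between 0.029 and 0.04 m or horizontal distance between module3 and stop between 0.029 and 0.04 m)) or (horizontal distance between module4 and stop between 0.085 and 0.099 m and (horizontal distance between module1 and stop between 0.029 and 0.04 m or horizontal distance between module2 and stop between 0.029 and 0.04 m or horizontal distance between module3 and stop between 0.029 and 0.04 m) and (horizontal distance between module1 and stop between 0.057 and 0.0695 m or horizontal distance between module2 and stop between 0.057 and 0.0695 m or horizontal distance between module3 and stop between 0.057 and 0.0695 m)) or (horizontal distance between module4 and stop between 0.113 and 0.1285 m and (horizontal distance between module1 and stop between 0.029 and 0.04 m or horizontal distance between module2 and stop between 0.029 and 0.04 m or horizontal distance between module3 and stop between 0.029 and 0.04 m) and (horizontal distance between module1 and stop between 0.057 and 0.0695 m or horizontal distance between module2 and stop between 0.057 and 0.0695 m or horizontal distance between module3 and stop between 0.057 and 0.0695 m) and (horizontal distance between module1 and stop between 0.085 and 0.099 m or horizontal distance between module2 and stop between 0.085 and 0.099 m or horizontal distance between module3 and stop between 0.085 and 0.099 m)))), for 0.2 s.
At the end, for the whole second after the job is handed in: Stop flat on the deck (3 mm), in the groove; every module upright in the lane, long side across (0.14 rad), in a row from the stop away from the wedge gap, gaps of a few mm at most; bar closed on them (joint 3 to 10.5 mm); wedge standing at rest in the tray (z of stop in the frame of carrier between 0.022 and 0.029 m and y of stop in the frame of carrier between -0.06 and 0.06 m and x of stop in the frame of carrier between -0.01 and 0.01 m and angle between each of stop, module1, module2, module3, module4's own z axis and vertical below 0.08 rad and x of module1 in the frame of carrier between -0.016 and 0.012 m and y of module1 in the frame of carrier between 0.002 and 0.19 m and z of module1 in the frame of carrier between 0.022 and 0.03 m and angle between the x axis of each of module1, module2, module3, module4 and the x axis of carrier, either way round below 0.14 rad and (horizontal distance between module1 and stop between 0.029 and 0.04 m or (horizontal distance between module1 and stop between 0.057 and 0.0695 m and (horizontal distance between module2 and stop between 0.029 and 0.04 m or horizontal distance between module3 and stop between 0.029 and 0.04 m or horizontal distance between module4 and stop between 0.029 and 0.04 m)) or (horizontal distance between module1 and stop between 0.085 and 0.099 m and (horizontal distance between module2 and stop between 0.029 and 0.04 m or horizontal distance between module3 and stop between 0.029 and 0.04 m or horizontal distance between module4 and stop between 0.029 and 0.04 m) and (horizontal distance between module2 and stop between 0.057 and 0.0695 m or horizontal distance between module3 and stop between 0.057 and 0.0695 m or horizontal distance between module4 and stop between 0.057 and 0.0695 m)) or (horizontal distance between module1 and stop between 0.113 and 0.1285 m and (horizontal distance between module2 and stop between 0.029 and 0.04 m or horizontal distance between module3 and stop between 0.029 and 0.04 m or horizontal distance between module4 and stop between 0.029 and 0.04 m) and (horizontal distance between module2 and stop between 0.057 and 0.0695 m or horizontal distance between module3 and stop between 0.057 and 0.0695 m or horizontal distance between module4 and stop between 0.057 and 0.0695 m) and (horizontal distance between module2 and stop between 0.085 and 0.099 m or horizontal distance between module3 and stop between 0.085 and 0.099 m or horizontal distance between module4 and stop between 0.085 and 0.099 m))) and x of module2 in the frame of carrier between -0.016 and 0.012 m and y of module2 in the frame of carrier between 0.002 and 0.19 m and z of module2 in the frame of carrier between 0.022 and 0.03 m and (horizontal distance between module2 and stop between 0.029 and 0.04 m or (horizontal distance between module2 and stop between 0.057 and 0.0695 m and (horizontal distance between module1 and stop between 0.029 and 0.04 m or horizontal distance between module3 and stop between 0.029 and 0.04 m or horizontal distance between module4 and stop between 0.029 and 0.04 m)) or (horizontal distance between module2 and stop between 0.085 and 0.099 m and (horizontal distance between module1 and stop between 0.029 and 0.04 m or horizontal distance between module3 and stop between 0.029 and 0.04 m or horizontal distance between module4 and stop between 0.029 and 0.04 m) and (horizontal distance between module1 and stop between 0.057 and 0.0695 m or horizontal distance between module3 and stop between 0.057 and 0.0695 m or horizontal distance between module4 and stop between 0.057 and 0.0695 m)) or (horizontal distance between module2 and stop between 0.113 and 0.1285 m and (horizontal distance between module1 and stop between 0.029 and 0.04 m or horizontal distance between module3 and stop between 0.029 and 0.04 m or horizontal distance between module4 and stop between 0.029 and 0.04 m) and (horizontal distance between module1 and stop between 0.057 and 0.0695 m or horizontal distance between module3 and stop between 0.057 and 0.0695 m or horizontal distance between module4 and stop between 0.057 and 0.0695 m) and (horizontal distance between module1 and stop between 0.085 and 0.099 m or horizontal distance between module3 and stop between 0.085 and 0.099 m or horizontal distance between module4 and stop between 0.085 and 0.099 m))) and x of module3 in the frame of carrier between -0.016 and 0.012 m and y of module3 in the frame of carrier between 0.002 and 0.19 m and z of module3 in the frame of carrier between 0.022 and 0.03 m and (horizontal distance between module3 and stop between 0.029 and 0.04 m or (horizontal distance between module3 and stop between 0.057 and 0.0695 m and (horizontal distance between module1 and stop between 0.029 and 0.04 m or horizontal distance between module2 and stop between 0.029 and 0.04 m or horizontal distance between module4 and stop between 0.029 and 0.04 m)) or (horizontal distance between module3 and stop between 0.085 and 0.099 m and (horizontal distance between module1 and stop between 0.029 and 0.04 m or horizontal distance between module2 and stop between 0.029 and 0.04 m or horizontal distance between module4 and stop between 0.029 and 0.04 m) and (horizontal distance between module1 and stop between 0.057 and 0.0695 m or horizontal distance between module2 and stop between 0.057 and 0.0695 m or horizontal distance between module4 and stop between 0.057 and 0.0695 m)) or (horizontal distance between module3 and stop between 0.113 and 0.1285 m and (horizontal distance between module1 and stop between 0.029 and 0.04 m or horizontal distance between module2 and stop between 0.029 and 0.04 m or horizontal distance between module4 and stop between 0.029 and 0.04 m) and (horizontal distance between module1 and stop between 0.057 and 0.0695 m or horizontal distance between module2 and stop between 0.057 and 0.0695 m or horizontal distance between module4 and stop between 0.057 and 0.0695 m) and (horizontal distance between module1 and stop between 0.085 and 0.099 m or horizontal distance between module2 and stop between 0.085 and 0.099 m or horizontal distance between module4 and stop between 0.085 and 0.099 m))) and x of module4 in the frame of carrier between -0.016 and 0.012 m and y of module4 in the frame of carrier between 0.002 and 0.19 m and z of module4 in the frame of carrier between 0.022 and 0.03 m and (horizontal distance between module4 and stop between 0.029 and 0.04 m or (horizontal distance between module4 and stop between 0.057 and 0.0695 m and (horizontal distance between module1 and stop between 0.029 and 0.04 m or horizontal distance between module2 and stop between 0.029 and 0.04 m or horizontal distance between module3 and stop between 0.029 and 0.04 m)) or (horizontal distance between module4 and stop between 0.085 and 0.099 m and (horizontal distance between module1 and stop between 0.029 and 0.04 m or horizontal distance between module2 and stop between 0.029 and 0.04 m or horizontal distance between module3 and stop between 0.029 and 0.04 m) and (horizontal distance between module1 and stop between 0.057 and 0.0695 m or horizontal distance between module2 and stop between 0.057 and 0.0695 m or horizontal distance between module3 and stop between 0.057 and 0.0695 m)) or (horizontal distance between module4 and stop between 0.113 and 0.1285 m and (horizontal distance between module1 and stop between 0.029 and 0.04 m or horizontal distance between module2 and stop between 0.029 and 0.04 m or horizontal distance between module3 and stop between 0.029 and 0.04 m) and (horizontal distance between module1 and stop between 0.057 and 0.0695 m or horizontal distance between module2 and stop between 0.057 and 0.0695 m or horizontal distance between module3 and stop between 0.057 and 0.0695 m) and (horizontal distance between module1 and stop between 0.085 and 0.099 m or horizontal distance between module2 and stop between 0.085 and 0.099 m or horizontal distance between module3 and stop between 0.085 and 0.099 m))) and linear speed of each of module1, module2, module3, module4, wedge below 0.02 m/s and value of joint clamp_bar between 0.003 and 0.0105 m and z of wedge in the frame of tray below 0.012 m and x of wedge in the frame of tray between -0.045 and 0.045 m and y of wedge in the frame of tray between -0.05 and 0.05 m and angle between wedge's own z axis and vertical below 0.1 rad); the robot touches nothing.
It fails at once if a bystander was moved by more than 20 mm (distance of any of spool, tin, flux from where it was at the start of the episode above 0.02 m).
Of module1, module2, module3, module4 only 3 to 4 are there at a start; the rules pass over those that are not, and their reading is None.
At some moment in a run one of module1, module2, module3, module4 may be knocked a few centimetres aside while the robot is not near it.
It also fails if it takes over 210 s, if anything falls off the work surface, if the arm or the gripper's body presses on something with over 40 N, if the wrist force passes 120 N, or if a joint passes its speed limit or range.

## Working session

There is one attempt and no reset: what is moved stays moved. The work goes in short steps, Python scripts to look and compute and a tool call to move; the robot and the scene stay as the last step left them, time stands still between calls to the robot, and variables do not carry over. Pictures are saved under pics/ and viewed, at most 14 in all, crops included, and the job is handed in when it is done.

Besides the shell and the picture viewer there is one more tool, called after "Call:" as a command line: name --argument value ..., lists and objects as JSON in quotes. apply_moves: Moves the arm, as the interface text tells. Its arguments: {"type":"object","properties":{"rows":{"type":"array"}},"required":["rows"]}

```bash
mkdir -p pics && cat > h.py <<'E'
import numpy as np, cv2
from workcell import robot
from scipy.spatial.transform import Rotation as R
def shot(n):
    im,d=robot.read_camera(n); return im,d,robot.get_calibration(n)
def cloud(d,c):
    h,w=d.shape; u,v=np.meshgrid(np.arange(w),np.arange(h))
    p=cv2.undistortPoints(np.stack([u,v],-1).reshape(-1,1,2).astype(np.float32),c['camera_matrix'],np.array(c['dist'])).reshape(h,w,2)
    P=np.dstack([p[...,0]*d,p[...,1]*d,d]); T=np.array(c['pose'])
    W=P@T[:3,:3].T+T[:3,3]; W[d<=0]=np.nan; return W
def save(n,im): cv2.imwrite('pics/'+n,im[...,::-1])
E
python3 - <<'E'
from h import *
for n in('top','side'):
    im,d,c=shot(n); save(n+'0.png',im); np.savez(n+'0.npz',im=im,d=d)
    print(n,np.round(c['camera_matrix'],1).tolist(),np.round(c['pose'],3).tolist(),(d<=0).mean())
s=robot.sense(); print(s['eef_pos'],s['tcp_rot'],s['grip_width'],s['ft_force'],s['time_s'])
print(R.from_rotvec(s['tcp_rot']).as_matrix().round(3))
E
```

```text
top [[430.7, 0.0, 275.0], [0.0, 430.7, 209.1], [0.0, 0.0, 1.0]] [[0.016, -0.993, 0.117, 0.36], [-1.0, -0.018, -0.01, -0.011], [0.012, -0.117, -0.993, 1.344], [0.0, 0.0, 0.0, 1.0]] 0.00407312925170068
side [[540.1, 0.0, 278.6], [0.0, 540.1, 204.9], [0.0, 0.0, 1.0]] [[0.972, -0.147, 0.183, 0.268], [-0.235, -0.601, 0.764, -1.029], [-0.002, -0.786, -0.619, 0.886], [0.0, 0.0, 0.0, 1.0]] 0.003860544217687075
[0.2771607  0.55957801 0.25553911] [-7.15760571e-01 -3.05869507e+00  2.60416221e-03] 0.08551477495056213 [ 0.34068784 -0.13079974 -0.779379  ] 0.1
[[-0.896  0.444 -0.001]
 [ 0.444  0.896 -0.002]
 [-0.    -0.002 -1.   ]]
```

View pics/top0.png

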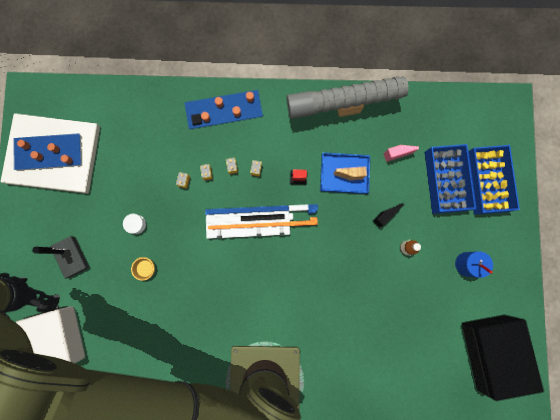

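View pics/side0.png

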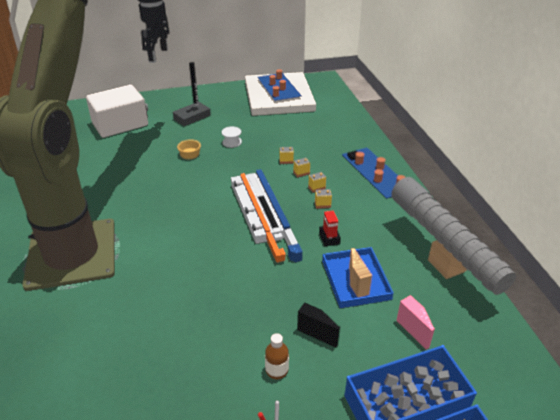

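The top view shows the carrier at about (262,222), the stop in its stand at (299,176), and the wedge in its blue tray at (350,173). There are four yellow modules at (182,180), (206,172), (232,166) and (257,167). Bystanders are the spool (134,224), tin (143,268) and flux bottle (411,247). The wedge look-alikes are pink at (402,152) and black at (388,215). The tan one in the tray is the wooden wedge, because it is the right colour and in its home.

```bash
cat > m.py <<'E'
from h import *
def load(n):
    z=np.load(n+'0.npz'); return z['im'],z['d'],robot.get_calibration(n)
def rect(P):
    (cx,cy),(w,h),a=cv2.minAreaRect((P[:,:2]*1000).astype(np.float32)); return np.round([cx,cy,w,h,a],1)
E
python3 - <<'E'
from m import *
for n in('top','side'):
    im,d,c=load(n); W=cloud(d,c); hsv=cv2.cvtColor(im,cv2.COLOR_RGB2HSV); H,S,V=cv2.split(hsv); x,y,z=W[...,0],W[...,1],W[...,2]
    ok=(x>.35)&(x<.75)&(y>-.35)&(y<.35)
    g=ok&(H>55)&(H<90)&(S>100)
    print(n,'table z',np.nanmedian(z[g]),np.nanstd(z[g]))
    for nm,m in dict(yellow=(H>18)&(H<32)&(S>70)&(V>90),blue=(H>100)&(H<125)&(S>130),orange=(H>8)&(H<17)&(S>150),red=((H<6)|(H>174))&(S>150)&(V>80),tan=(H>8)&(H<22)&(S>60)&(S<190)&(V>90)).items():
        m=(m&ok&(z>.012)).astype(np.uint8)
        k,l,st,ce=cv2.connectedComponentsWithStats(m)
        for i in range(1,k):
            if st[i,4]>25:
                P=W[l==i]; zt=np.percentile(P[:,2],95); T=P[P[:,2]>zt-.006]
                print(nm,ce[i].round(),st[i,4],'ztop%.3f'%zt,'all',rect(P),'top',rect(T),T[:,:2].mean(0).round(4))
E
```

```text
top table z -0.0008337565054215013 0.0028384171818635912
yellow [342. 170.] 31 ztop0.068 all [ 633.  -224.7   30.     9.4   81.7] top [ 633.  -224.7   30.     9.4   81.7] [ 0.6328 -0.2263]
yellow [353. 172.] 50 ztop0.067 all [ 630.4 -256.9   22.    23.7   83.4] top [ 629.8 -256.3   22.    23.    87.6] [ 0.6286 -0.2583]
yellow [184. 182.] 38 ztop0.040 all [593.  256.9  19.9  43.9  48.3] top [592.1 256.   15.5  36.8  53.9] [0.5903 0.2578]
blue [346. 173.] 264 ztop0.025 all [ 634.3 -241.   152.2  121.8   88. ] top [ 633.7 -241.2  152.1  121.1   87.6] [ 0.6345 -0.2406]
blue [312. 209.] 72 ztop0.034 all [ 517.3 -139.6   24.9   28.7    1.4] top [ 5.171e+02 -1.391e+02  2.490e+01  2.750e+01  5.000e-01] [ 0.5175 -0.1386]
blue [247. 210.] 397 ztop0.039 all [510.8  63.1  15.3 255.4   3.8] top [510.5  64.1  14.8 250.9   3.8] [0.5107 0.0626]
orange [270. 224.] 332 ztop0.038 all [465.8  12.2  19.4 328.    5.2] top [465.4  12.6  13.7 327.1   5. ] [0.4632 0.0399]
red [299. 174.] 130 ztop0.075 all [621.2 -96.5  31.   46.8   1.9] top [617.3 -94.   24.   36.2   0.7] [ 0.6177 -0.0933]
tan [352. 173.] 28
[... 1062 characters left out ...]
239.6  156.5  121.5   87.2] top [ 636.5 -239.7  156.1  121.5   87.5] [ 0.6343 -0.2466]
orange [265. 226.] 466 ztop0.038 all [471.   14.9  22.4 337.3   4. ] top [467.5  14.7  15.2 337.3   4. ] [0.4636 0.04  ]
red [331. 217.] 123 ztop0.074 all [619.7 -93.4  43.   25.1  87.8] top [619.7 -93.4  43.   25.1  87.8] [ 0.6192 -0.0956]
red [330. 230.] 135 ztop0.051 all [619.2 -95.3  42.2  24.3  87.9] top [ 611.8 -103.    19.3   35.6   40.7] [ 0.6156 -0.1089]
tan [257. 203.] 112 ztop0.038 all [465.7  41.4  12.  287.6   4.3] top [466.6  48.5  11.1 273.7   4.7] [0.4666 0.0619]
tan [359. 274.] 634 ztop0.065 all [ 628.4 -250.8   28.8   95.4    3.6] top [ 628.7 -249.8   27.9   93.3    3.5] [ 0.6307 -0.2609]
```

```bash
python3 - <<'E'
from m import *
C=[]
for n in('top','side'):
    im,d,c=load(n); W=cloud(d,c); C.append(W.reshape(-1,3))
    x,y,w,h=(285,130,140,110) if n=='top' else (290,190,150,160)
    save_=cv2.resize(im[y:y+h,x:x+w],(400,int(400*h/w)),interpolation=cv2.INTER_CUBIC)
    if n=='top':A=save_
    else:
        B=save_; o=np.zeros((max(len(A),len(B)),800,3),np.uint8); o[:len(A),:400]=A;o[:len(B),400:]=B; save('crop1.png',o)
G=dict(m1=(.595,.256),m2=(.623,.184),m3=(.647,.106),m4=(.639,.03))
for nm,g in G.items():
    for P in C:
        Q=P[(np.hypot(P[:,0]-g[0],P[:,1]-g[1])<.036)&(P[:,2]>.033)]
        print(nm,len(Q),rect(Q))
    Q=np.vstack(C); Q=Q[(np.hypot(Q[:,0]-g[0],Q[:,1]-g[1])<.036)&(Q[:,2]>.033)]; print(nm,'both',rect(Q),Q[:,:2].mean(0).round(4))
E
```

```text
m1 121 [600.8 265.6  28.7  40.3  82.5]
m1 90 [602.6 264.8  35.8  38.1  75.2]
m1 both [601.2 265.1  35.4  41.8  73.4] [0.6006 0.2639]
m2 119 [626.9 194.4  40.3  28.2  10.3]
m2 108 [628.6 194.1  41.8  33.1  12. ]
m2 both [628.  193.9  42.9  33.1  12. ] [0.627  0.1929]
m3 114 [648.8 115.6  40.3  27.6  11.4]
m3 118 [650.4 116.2  43.   32.1   8.9]
m3 both [650.3 116.2  43.3  32.1   8.9] [0.6491 0.1141]
m4 117 [642.7  39.6  27.8  40.7  79.2]
m4 134 [644.1  38.7  34.3  40.5  81. ]
m4 both [642.9  38.6  34.8  41.4  78.3] [0.6423 0.0386]
```

View pics/crop1.png

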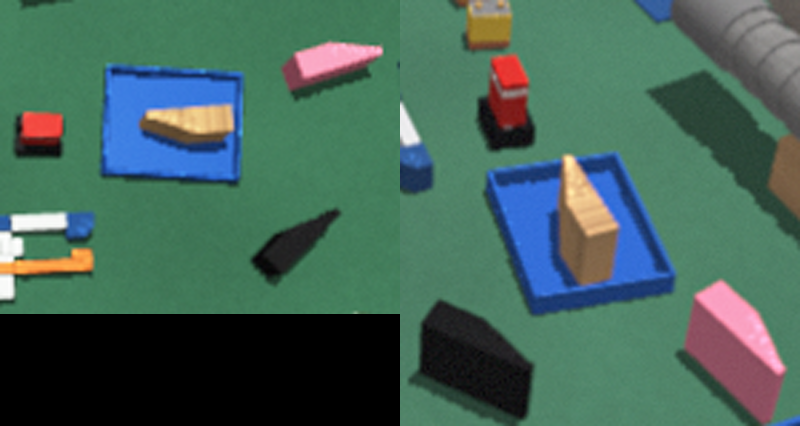

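The crop confirms it: the tan wooden wedge stands in the tray at crop (190,123) with its tip to the left, towards +y. The pink and black ones are decoys. First I turn the tool into line.

Call:
apply_moves --rows '[0.085,0,0,0,0.14,0.085,0,0,0,0.14,0.085,0,0,0,0.14,0.085,0,0,0,0.14,0.085,0,0,0,0.14,0.085,0,0,0,0.14,0.085,0,0,0,0.14,0.085,0,0,0,0.14]'

```text
time_s: 0.9
eef_pos: [0.2771, 0.5598, 0.2559]
tcp_rot: [2.237, 2.205, -0.002]
ft_force: [0.4, 0.2, -1.1]
grip_width: 0.0848
finger_force: 0.0
```

```bash
cat >> h.py <<'E'
TH=np.radians(3.7); OC=np.array([.4892,.0093])
def c2w(x,y):
    c,s=np.cos(TH),np.sin(TH); return OC+np.array([c*x-s*y,s*x+c*y])
def go(tx,ty,tz=None,head=0,carrier=True):
    """print tool-axis shifts to TCP target; head = heading of tool y (deg) rel. to carrier or world"""
    s=robot.sense(); p=s['eef_pos']; M=R.from_rotvec(s['tcp_rot']).as_matrix()
    if carrier: (tx,ty),head=c2w(tx,ty),head+np.degrees(TH)
    h=np.degrees(np.arctan2(M[1,1],M[0,1])); dw=np.array([tx,ty,tz if tz is not None else p[2]])-p
    dh=(head-h+180)%360-180
    u=p[:2]-OC; c,si=np.cos(TH),np.sin(TH)
    print('t%.1f tcp'%s['time_s'],p.round(4),'carr',np.round([c*u[0]+si*u[1],-si*u[0]+c*u[1]],4),'head%.1f'%h,'F',s['ft_force'].round(1),'w%.4f'%s['grip_width'],'ff',s['finger_force'],'tilt',M[:2,2].round(3))
    print(' shift now',(M.T@dw).round(4),'yaw %.3f'%np.radians(-dh)); 
    a=np.radians(-dh); c,s_=np.cos(a),np.sin(a); t=M.T@dw
    print(' shift after yaw',np.round([c*t[0]+s_*t[1],-s_*t[0]+c*t[1],t[2]],4))
E
python3 -c "
from h import *
go(.6185,-.094,.15,-.7,False)"
```

```text
t0.9 tcp [0.2771 0.5598 0.2559] carr [-0.1762  0.5631] head-0.8 F [ 0.4  0.2 -1.1] w0.0848 ff 0.0 tilt [-0.001 -0.001]
 shift now [-0.6487  0.351   0.1062] yaw -0.002
 shift after yaw [-0.6495  0.3494  0.1062]
```

Call:
apply_moves --rows '[0.085,-0.036,0.0195,0,0,0.085,-0.036,0.0195,0,0,0.085,-0.036,0.0195,0,0,0.085,-0.036,0.0195,0,0,0.085,-0.036,0.0195,0,0,0.085,-0.036,0.0195,0,0,0.085,-0.036,0.0195,0,0,0.085,-0.036,0.0195,0,0]'

```text
time_s: 1.7
eef_pos: [0.4311, 0.2692, 0.2561]
tcp_rot: [-2.231, -2.212, 0.001]
ft_force: [1.3, 0.3, 0.8]
grip_width: 0.0852
finger_force: 0.0
```

Call:
apply_moves --rows '[0.085,-0.036,0.0195,0,0,0.085,-0.036,0.0195,0,0,0.085,-0.036,0.0195,0,0,0.085,-0.036,0.0195,0,0,0.085,-0.036,0.0195,0,0,0.085,-0.036,0.0195,0,0,0.085,-0.036,0.0195,0,0,0.085,-0.036,0.0195,0,0]'

```text
time_s: 2.5
eef_pos: [0.5845, -0.0202, 0.2559]
tcp_rot: [-2.231, -2.211, 0.001]
ft_force: [0.7, 0.4, 0.0]
grip_width: 0.0852
finger_force: 0.0
```

```bash
python3 -c "
from h import *
go(.6185,-.094,.15,-.7,False)"
```

```text
t2.5 tcp [ 0.5845 -0.0202  0.2559] carr [ 0.0932 -0.0356] head-0.5 F [0.7 0.4 0. ] w0.0852 ff 0.0 tilt [-0.001  0.   ]
 shift now [-0.0735  0.0348  0.1059] yaw 0.003
 shift after yaw [-0.0734  0.035   0.1059]
```

Call:
apply_moves --rows '[0.07,-0.037,0.0175,0,0,0.07,-0.0365,0.0175,0,0,0.07,0,0,0.04,0,0.07,0,0,0.04,0,0.07,0,0,0.04,0,0.07,0,0,0.04,0,0.07,0,0,0.035,0,0.07,0,0,0,0]'

```text
time_s: 3.3
eef_pos: [0.6143, -0.0917, 0.0563]
tcp_rot: [-2.225, -2.206, 0.01]
ft_force: [-2.5, 0.3, -0.1]
grip_width: 0.0703
finger_force: 0.0
```

Call:
apply_moves --rows '[0.01,0,0,0,0,0.01,0,0,0,0,0.01,0,0,0,0,0.01,0,0,0,0,0.01,0,0,0,0,0.01,0,0,0,0,0.01,0,0,0,0,0.01,0,0,0,0]'

```text
time_s: 4.1
eef_pos: [0.62, -0.0927, 0.0636]
tcp_rot: [2.229, 2.209, 0.004]
ft_force: [-0.6, -0.7, 7.0]
grip_width: 0.0236
finger_force: 58.7
```

```bash
python3 -c "
from h import *
go(.6185,-.094,.061,-.7,False)
im,d,c=shot('side');W=cloud(d,c); save('grip1.png',cv2.resize(im[150:270,250:410],(640,480)))
"
```

```text
t4.1 tcp [ 0.62   -0.0927  0.0636] carr [ 0.1239 -0.1102] head-0.5 F [-0.6 -0.7  7. ] w0.0236 ff 58.71520936489105 tilt [ 0.004 -0.   ]
 shift now [-0.0014 -0.0015  0.0026] yaw 0.003
 shift after yaw [-0.0014 -0.0015  0.0026]
```

View pics/grip1.png

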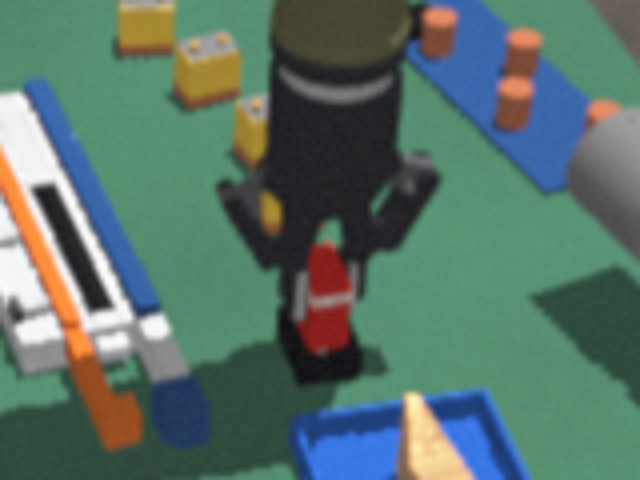

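The stop is gripped, with the jaws on both sides of the red block at (325,300). I lift it and line it up with the channel start.

Call:
apply_moves --rows '[0.01,0,0,-0.02,0,0.01,0,0,-0.03,0,0.01,0,0,-0.03,0,0.01,0,0,0,-0.036,0.01,0,0,0,-0.037,0.01,0,0,0,0,0.01,0,0,0,0,0.01,0,0,0,0]'

```text
time_s: 4.95
eef_pos: [0.6178, -0.0924, 0.1402]
tcp_rot: [-2.148, -2.29, 0.002]
ft_force: [-0.5, 0.3, -0.8]
grip_width: 0.0233
finger_force: 59.9
```

```bash
python3 - <<'E'
from h import *
go(0,-.045,.14)
# refine carrier: fence inner edge & channel with arm away
im,d,c=shot('top');W=cloud(d,c)
hsv=cv2.cvtColor(im,cv2.COLOR_RGB2HSV);H,S,V=cv2.split(hsv)
c_,s_=np.cos(TH),np.sin(TH)
U=W[...,:2]-OC; X=(c_*U[...,0]+s_*U[...,1])*1e3; Y=(-s_*U[...,0]+c_*U[...,1])*1e3; Z=W[...,2]*1e3
# black brush
m=(V<60)&(abs(X)<16)&(Y>-70)&(Y<80)&(Z>10)&(Z<40)
print('brush',rect_:=cv2.minAreaRect(np.stack([X[m],Y[m]],1).astype(np.float32)),m.sum())
m=(H>100)&(H<125)&(S>130)&(X>5)&(X<40)&(Y>-70)&(Y<170)&(Z>25)
x,y=X[m],Y[m]; print('fence',cv2.minAreaRect(np.stack([x,y],1).astype(np.float32)), np.polyfit(y,x,1))
E
```

```text
t5.0 tcp [ 0.6178 -0.0924  0.1402] carr [ 0.1218 -0.1098] head3.7 F [-0.5  0.3 -0.8] w0.0233 ff 59.89277243614197 tilt [-0.002  0.   ]
 shift now [ 0.0647 -0.1219  0.0005] yaw -0.001
 shift after yaw [ 0.0648 -0.1218  0.0005]
brush ((1.1599950790405273, 35.295589447021484), (13.490731239318848, 71.3042984008789), 0.7703432440757751) 110
fence ((24.870819091796875, 82.59867858886719), (174.35081481933594, 15.465873718261719), 89.99510955810547) [-1.27916246e-03  2.50925634e+01]
```

Call:
apply_moves --rows '[0.01,0.016,-0.0305,0,0,0.01,0.016,-0.0305,0,0,0.01,0.016,-0.0305,0,0,0.01,0.017,-0.0305,0,0,0.01,0,0,0.03,0,0.01,0,0,0.02,0,0.01,0,0,0.006,0,0.01,0,0,0,0]'

```text
time_s: 5.8
eef_pos: [0.4923, -0.0355, 0.0846]
tcp_rot: [-2.149, -2.29, 0.002]
ft_force: [-0.1, 0.9, -1.2]
grip_width: 0.0232
finger_force: 59.9
```

```bash
python3 - <<'E'
from h import *
go(0,-.045,.0766)
E
```

```text
t5.8 tcp [ 0.4923 -0.0355  0.0846] carr [ 0.0002 -0.0449] head3.7 F [-0.1  0.9 -1.2] w0.0232 ff 59.927430152893066 tilt [-0.002 -0.   ]
 shift now [-0.0001 -0.0002  0.008 ] yaw -0.001
 shift after yaw [-0.0001 -0.0002  0.008 ]
```

Call:
apply_moves --rows '[0.01,0,0,0.003,0,0.01,0,0,0.003,0,0.01,0,0,0.002,0,0.01,0,0,0.002,0,0.01,0,0,0,0,0.01,0,0,0,0,0.01,0,0,0,0,0.01,0,0,0,0]'

```text
time_s: 6.6
eef_pos: [0.4929, -0.0355, 0.0765]
tcp_rot: [2.149, 2.29, 0.002]
ft_force: [-1.4, -0.6, 9.6]
grip_width: 0.0234
finger_force: 61.5
```

Call:
apply_moves --rows '[0.01,0.002,0,0,0,0.01,0.002,0,0,0,0.01,0.002,0,0,0,0.01,0.002,0,0,0,0.01,0.0015,0,0,0,0.01,0.0015,0,0,0,0.01,0.0015,0,0,0,0.01,0.0015,0,0,0]'

```text
time_s: 7.4
eef_pos: [0.4929, -0.0238, 0.0764]
tcp_rot: [2.149, 2.285, 0.0]
ft_force: [-0.0, -3.6, 8.7]
grip_width: 0.0236
finger_force: 61.1
```

Call:
apply_moves --rows '[0.01,0.0015,0,0,0,0.01,0.0015,0,0,0,0.01,0.0015,0,0,0,0.01,0.0015,0,0,0,0.01,0.0015,0,0,0,0.01,0.0015,0,0,0,0.01,0.0015,0,0,0,0.01,0.0015,0,0,0]'

```text
time_s: 8.2
eef_pos: [0.4921, -0.0117, 0.0764]
tcp_rot: [2.15, 2.285, 0.001]
ft_force: [0.4, -4.7, 6.9]
grip_width: 0.0232
finger_force: 61.0
```

Call:
apply_moves --rows '[0.01,0.0015,0,0,0,0.01,0.0015,0,0,0,0.01,0.0015,0,0,0,0.01,0.0015,0,0,0,0.01,0.0015,0,0,0,0.01,0.0015,0,0,0,0.01,0.0015,0,0,0,0.01,0.0015,0,0,0]'

```text
time_s: 9.0
eef_pos: [0.4904, -0.001, 0.0753]
tcp_rot: [2.151, 2.285, -0.004]
ft_force: [1.8, -11.2, -0.2]
grip_width: 0.0233
finger_force: 60.1
```

It caught: z dropped, the vertical force is gone, and the y force rose. I back off slightly and lower it.

Call:
apply_moves --rows '[0.01,-0.001,0,0.001,0,0.01,-0.0015,0,0.0015,0,0.01,0,0,0.002,0,0.01,0,0,0.002,0,0.01,0,0,0.001,0,0.01,0,0,0,0,0.01,0,0,0,0,0.01,0,0,0,0]'

```text
time_s: 9.8
eef_pos: [0.4904, -0.0018, 0.0677]
tcp_rot: [2.15, 2.288, -0.002]
ft_force: [1.0, -7.5, 0.8]
grip_width: 0.0232
finger_force: 60.1
```

Call:
apply_moves --rows '[0.01,-0.001,0,0.001,0,0.01,0,0,0.001,0,0.01,0,0,0,0,0.01,0,0,0,0,0.01,0,0,0,0,0.01,0,0,0,0,0.01,0,0,0,0,0.01,0,0,0,0]'

```text
time_s: 10.6
eef_pos: [0.4904, -0.002, 0.0674]
tcp_rot: [2.15, 2.289, -0.0]
ft_force: [-1.7, -4.6, 20.3]
grip_width: 0.0231
finger_force: 63.1
```

Call:
apply_moves --rows '[0.01,0,0,-0.003,0,0.06,0,0,0,0,0.06,0,0,0,0,0.06,0,0,0,0,0.06,0,0,0,0,0.06,0,0,0,0,0.06,0,0,0,0,0.06,0,0,-0.01,0]'

```text
time_s: 11.4
eef_pos: [0.4897, -0.0009, 0.0783]
tcp_rot: [-2.148, -2.29, 0.002]
ft_force: [-0.6, 0.8, 0.5]
grip_width: 0.0601
finger_force: 0.0
```

Call:
apply_moves --rows '[0.06,0,0,-0.04,0,0.06,0,0,-0.04,0,0.06,0,0,-0.04,0,0.06,-0.04,0,-0.03,0,0.06,-0.04,0,0,0,0.06,-0.045,0,0,0,0.06,-0.045,0,0,0,0.06,-0.045,0,0,0]'

```text
time_s: 12.2
eef_pos: [0.5038, -0.2172, 0.2297]
tcp_rot: [2.149, 2.291, 0.001]
ft_force: [-0.0, 0.4, -0.2]
grip_width: 0.0601
finger_force: 0.0
```

```bash
cat >> h.py <<'E'
def tocar(W):
    c,s=np.cos(TH),np.sin(TH); U=W[...,:2]-OC
    return np.dstack([c*U[...,0]+s*U[...,1],-s*U[...,0]+c*U[...,1],W[...,2]])*1e3
def rectm(P):
    (a,b),(w,h),g=cv2.minAreaRect(P[:,:2].astype(np.float32)); return np.round([a,b,w,h,g],1)
E
python3 - <<'E'
from h import *
for n in('top','side'):
    im,d,c=shot(n);C=tocar(cloud(d,c)); H,S,V=cv2.split(cv2.cvtColor(im,cv2.COLOR_RGB2HSV))
    m=((H<6)|(H>174))&(S>150)&(V>80)&(abs(C[...,0])<40)&(abs(C[...,1])<80); P=C[m]; zt=np.percentile(P[:,2],90)
    print(n,'stop ztop',zt,rectm(P[P[:,2]>zt-5]),m.sum())
    m=(H>8)&(H<24)&(S>60)&(C[...,2]>58)&(C[...,2]<75)&(abs(C[...,0]-124)<40)&(abs(C[...,1]+268)<70); P=C[m]
    e=np.round([[P[(abs(P[:,1]-k)<6)][:,0].min(),P[(abs(P[:,1]-k)<6)][:,0].max()] for k in(-295,-285,-275,-265,-250,-240)],1)
    print('wedge',rectm(P),e.tolist())
W=c2w(.0,.0)
go(.124,-.285,.15)
save('seat.png',cv2.resize(im[150:300,220:420],(800,600)))
E
```

```text
top stop ztop 78.67865262102569 [ -2.1 -12.4  35.5  24.1  87.5] 116
wedge [ 123.5 -262.6   70.1   22.5   87.7] [[114.6, 133.6], [114.6, 133.5], [111.7, 134.3], [112.1, 134.2], [116.5, 132.2], [122.3, 132.3]]
side stop ztop 76.38943443759815 [ -0.9 -15.6  38.8  24.9  89.9] 191
wedge [ 122.6 -268.6   92.3   28.1   88.6] [[110.6, 135.9], [108.1, 136.3], [109.0, 135.1], [110.9, 136.1], [116.8, 134.9], [122.0, 135.4]]
t12.3 tcp [ 0.5028 -0.2244  0.2297] carr [-0.0015 -0.234 ] head3.0 F [ 0.3 -0.1 -0.4] w0.0594 ff 0.0 tilt [ 0.001 -0.006]
 shift now [-0.0489  0.1261  0.0802] yaw -0.012
 shift after yaw [-0.0505  0.1255  0.0802]
```

View pics/seat.png

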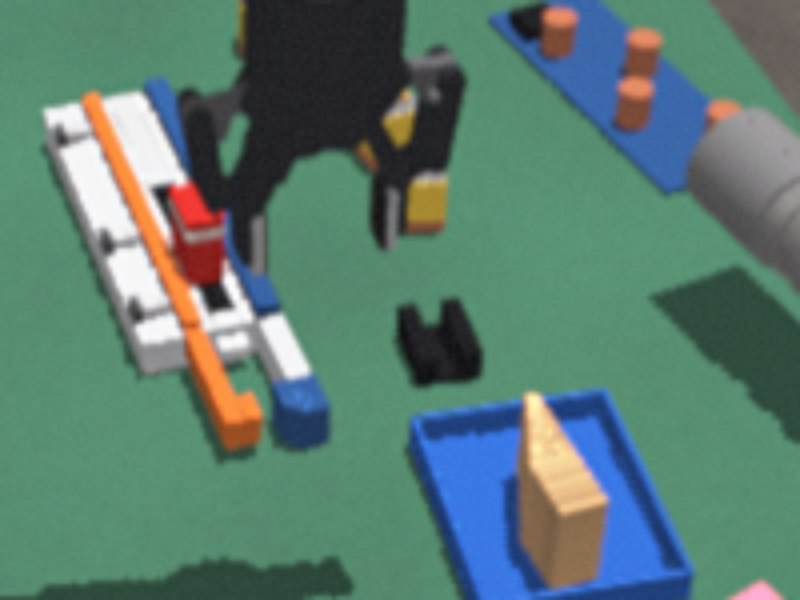

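The stop is seated upright: its top is at 76 mm and it sits over the brush at (197,235). Next is the wedge in the tray at (560,490).

Call:
apply_moves --rows '[0.07,-0.015,0.031,0,0,0.07,-0.015,0.031,0,0,0.07,-0.015,0.031,0,0,0.07,-0.015,0.031,0,0,0.07,0,0,0.04,0,0.07,0,0,0.03,0,0.07,0,0,0,0,0.07,0,0,0,0]'

```text
time_s: 13.1
eef_pos: [0.6316, -0.2671, 0.1594]
tcp_rot: [-2.149, -2.291, 0.0]
ft_force: [0.3, 0.2, 0.5]
grip_width: 0.0702
finger_force: 0.0
```

```bash
python3 -c "
from h import *
go(.1215,-.2956,.067)"
```

```text
t13.1 tcp [ 0.6316 -0.2671  0.1594] carr [ 0.1243 -0.285 ] head3.7 F [0.3 0.2 0.5] w0.0702 ff 0.0 tilt [-0.  0.]
 shift now [-0.0106 -0.0027  0.0924] yaw -0.000
 shift after yaw [-0.0106 -0.0027  0.0924]
```

Call:
apply_moves --rows '[0.07,-0.011,-0.003,0,0,0.07,0,0,0.04,0,0.07,0,0,0.04,0,0.07,0,0,0.012,0,0.01,0,0,0,0,0.01,0,0,0,0,0.01,0,0,0,0,0.01,0,0,0,0]'

```text
time_s: 13.9
eef_pos: [0.6314, -0.2798, 0.0697]
tcp_rot: [2.146, 2.287, 0.003]
ft_force: [0.3, -0.9, 8.1]
grip_width: 0.0266
finger_force: 60.4
```

Call:
apply_moves --rows '[0.01,0,0,0,0,0.01,0,0,0,0,0.01,0,0,0,0,0.01,0,0,-0.02,0,0.01,0,0,-0.03,0,0.01,0,0,0,0,0.01,0,0,0,0,0.01,0,0,0,0]'

```text
time_s: 14.7
eef_pos: [0.6288, -0.2783, 0.1162]
tcp_rot: [-2.148, -2.29, 0.001]
ft_force: [-0.4, 0.4, -0.3]
grip_width: 0.0266
finger_force: 59.5
```

```bash
python3 - <<'E'
from h import *
for n in('top','side'):
    im,d,c=shot(n);C=tocar(cloud(d,c)); H,S,V=cv2.split(cv2.cvtColor(im,cv2.COLOR_RGB2HSV))
    m=(H>8)&(H<24)&(S>60)&(C[...,2]>40)&(C[...,2]<130)&(abs(C[...,0]-124)<40)&(abs(C[...,1]+268)<70); P=C[m]
    print('wedge',n,rectm(P),P[:,2].min(),P[:,2].max())
go(-.008,-.24,.117)
E
```

```text
wedge top [ 117.3 -259.1   31.7   67.7    3.4] 57.309239693843935 122.83672686102642
wedge side [ 116.6 -289.6   49.9   41.    76.6] 51.87944253497356 113.46328202732991
t14.8 tcp [ 0.6287 -0.2782  0.1157] carr [ 0.1206 -0.2959] head3.7 F [ 0.9 -0.7 -1.3] w0.0272 ff 59.46816802024841 tilt [-0.002  0.001]
 shift now [ 0.0559 -0.1286 -0.001 ] yaw -0.000
 shift after yaw [ 0.0559 -0.1286 -0.001 ]
```

Call:
apply_moves --rows '[0.01,0.01,-0.0257,0,0,0.01,0.01,-0.0257,0,0,0.01,0.01,-0.0257,0,0,0.01,0.01,-0.0257,0,0,0.01,0.01,-0.0257,0,0,0.01,0,0,0.03,0,0.01,0,0,0.014,0,0.01,0,0,0,0]'

```text
time_s: 15.6
eef_pos: [0.4971, -0.2364, 0.0706]
tcp_rot: [-2.146, -2.289, 0.002]
ft_force: [-1.0, -1.1, -0.6]
grip_width: 0.0266
finger_force: 59.5
```

Call:
apply_moves --rows '[0.01,0,0,0.002,0,0.01,0,0,0.002,0,0.01,0,0,0.002,0,0.01,0,0,0,0,0.01,0,0,0,0,0.01,0,0,0,0,0.01,0,0,0,0,0.01,0,0,0,0]'

```text
time_s: 16.4
eef_pos: [0.498, -0.237, 0.0669]
tcp_rot: [2.149, 2.291, 0.0]
ft_force: [0.5, 0.1, -0.6]
grip_width: 0.027
finger_force: 59.5
```

```bash
python3 - <<'E'
from h import *
go(-.008,-.147,.066)
im,d,c=shot('side'); save('wed.png',cv2.resize(im[190:310,200:360],(640,480)))
im,d,c=shot('top');C=tocar(cloud(d,c)); H,S,V=cv2.split(cv2.cvtColor(im,cv2.COLOR_RGB2HSV))
m=(H>8)&(H<24)&(S>50)&(S<200)&(C[...,2]>45)&(C[...,2]<75)&(abs(C[...,0])<40)&(abs(C[...,1]+200)<70); P=C[m]
print(rectm(P), len(P), [np.round([P[abs(P[:,1]-k)<6][:,0].min(),P[abs(P[:,1]-k)<6][:,0].max()],1).tolist() for k in(-200,-190,-180) if (abs(P[:,1]-k)<6).any()])
E
```

```text
t16.4 tcp [ 0.498  -0.237   0.0669] carr [-0.0071 -0.2464] head3.7 F [ 0.5  0.1 -0.6] w0.0270 ff 59.50967073440552 tilt [0. 0.]
 shift now [ 0.0994 -0.001   0.0009] yaw -0.001
 shift after yaw [ 0.0994 -0.0009  0.0009]
[  -9.2 -204.4   66.1   25.9   85. ] 144 [[-15.3, 3.2], [-12.1, 4.2], [-6.7, 4.8]]
```

View pics/wed.png

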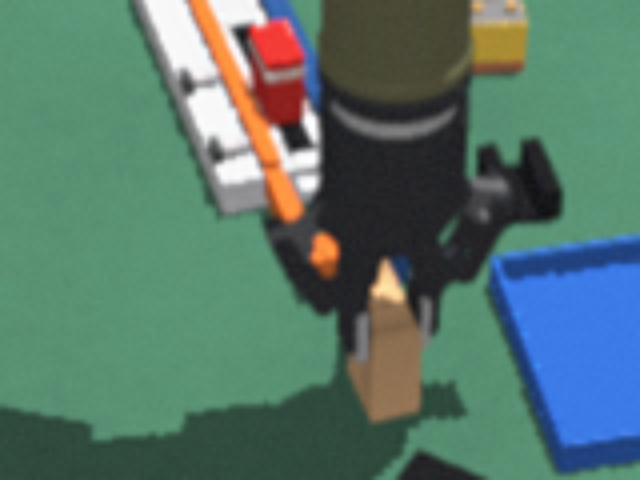

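The wedge is held upright at (390,350), with its tip just before the nose and block. I lower it to the bench and slide it in.

Call:
apply_moves --rows '[0.01,0,-0.001,0.001,0,0.01,0,0,0.001,0,0.01,0,0,0.001,0,0.01,0.01,0,0,0,0.01,0.01,0,0,0,0.01,0.01,0,0,0,0.01,0,0,0,0,0.01,0,0,0,0]'

```text
time_s: 17.3
eef_pos: [0.4969, -0.2087, 0.0656]
tcp_rot: [2.147, 2.286, 0.002]
ft_force: [-0.2, -1.6, 13.5]
grip_width: 0.0265
finger_force: 61.3
```

Call:
apply_moves --rows '[0.01,0,0,-0.0015,0,0.01,0.008,0,0,0,0.01,0.008,0,0,0,0.01,0.008,0,0,0,0.01,0.008,0,0,0,0.01,0.008,0,0,0,0.01,0,0,0,0,0.01,0,0,0,0]'

```text
time_s: 18.1
eef_pos: [0.4955, -0.1699, 0.066]
tcp_rot: [2.146, 2.284, 0.002]
ft_force: [3.6, -5.7, 1.5]
grip_width: 0.0266
finger_force: 59.8
```

```bash
python3 -c "
from h import *
go(-.008,-.147,.066)"
```

```text
t18.1 tcp [ 0.4955 -0.1699  0.066 ] carr [-0.0053 -0.1792] head3.6 F [ 3.6 -5.7  1.5] w0.0266 ff 59.78630483150482 tilt [ 0.007 -0.004]
 shift now [ 0.0322 -0.0028 -0.0001] yaw -0.002
 shift after yaw [ 0.0322 -0.0027 -0.0001]
```

Call:
apply_moves --rows '[0.01,0.006,0,0,0,0.01,0.006,0,0,0,0.01,0.006,0,0,0,0.01,0.004,0,0,0,0.01,0.004,0,0,0,0.01,0.002,0,0,0,0.01,0,0,0,0,0.01,0,0,0,0]'

```text
time_s: 18.9
eef_pos: [0.4939, -0.1496, 0.0668]
tcp_rot: [2.148, 2.27, -0.005]
ft_force: [2.3, -20.2, 4.9]
grip_width: 0.0265
finger_force: 60.2
```

```bash
python3 -c "
from h import *
go(-.008,-.147,.066)"
```

```text
t18.9 tcp [ 0.4939 -0.1496  0.0668] carr [-0.0056 -0.1588] head3.2 F [  2.3 -20.2   4.9] w0.0265 ff 60.17335116863251 tilt [ 0.009 -0.014]
 shift now [ 0.0118 -0.0025  0.0006] yaw -0.009
 shift after yaw [ 0.0118 -0.0024  0.0006]
```

```bash
python3 - <<'E'
from h import *
o=[]
for n,(x,y,w,h) in dict(side=(210,190,120,100),top=(270,185,72,60)).items():
    im,d,c=shot(n); o.append(cv2.resize(im[y:y+h,x:x+w],(400,333),interpolation=cv2.INTER_CUBIC))
    C=tocar(cloud(d,c)); H,S,V=cv2.split(cv2.cvtColor(im,cv2.COLOR_RGB2HSV))
    m=(H>9)&(H<22)&(S>50)&(S<190)&(C[...,2]>48)&(C[...,2]<75)&(abs(C[...,0])<40)&(C[...,1]>-200)&(C[...,1]<-50); P=C[m]
    if len(P): print(n,'wedge top y',np.percentile(P[:,1],[1,99]),'x',np.percentile(P[:,0],[1,99]),len(P))
    m=(H>4)&(H<18)&(S>190)&(C[...,2]>25)&(C[...,2]<45)&(C[...,1]>0)&(C[...,1]<160)&(abs(C[...,0]+25)<20); print('bar x med',np.median(C[m][:,0]))
save('wed2.png',np.hstack(o))
E
```

```text
side wedge top y [-176.47395499 -112.4430617 ] x [-19.56137097   7.95928651] 203
bar x med -38.50606784460133
top wedge top y [-96.52817403 -87.59370995] x [-4.11622925 -0.4217658 ] 6
bar x med nan
  return _methods._mean(a, axis=axis, dtype=dtype,
  ret = ret.dtype.type(ret / rcount)
```

View pics/wed2.png

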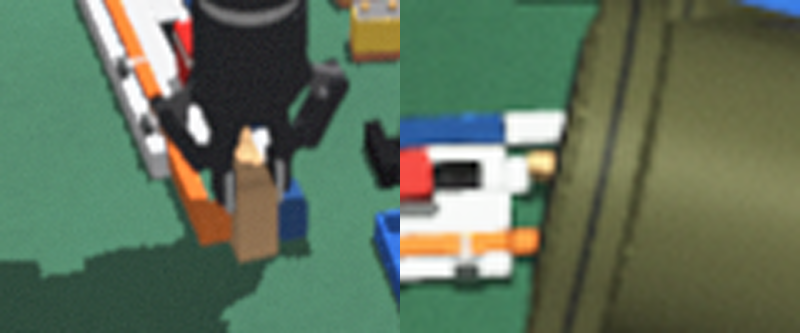

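```bash
python3 - <<'E'
from m import *
from h import tocar
for n in('side','top'):
    im,d,c=load(n);C=tocar(cloud(d,c)); H,S,V=cv2.split(cv2.cvtColor(im,cv2.COLOR_RGB2HSV))
    m=(H>4)&(H<18)&(S>190)&(C[...,2]>25)&(C[...,2]<45)&(C[...,1]>0)&(C[...,1]<160)&(abs(C[...,0]+25)<20); print(n,'bar0 x med',np.median(C[m][:,0]))
    m=(S<60)&(V>150)&(C[...,1]<-60)&(C[...,1]>-110)&(abs(C[...,0])<34); 
    P=C[m]; print(np.c_[P[:,0],P[:,1],P[:,2]][P[:,1]<-74].round(0).tolist()[:25])
E
```

```text
side bar0 x med -24.551178447174568
[[32.0, -75.0, 28.0], [26.0, -76.0, 27.0], [29.0, -75.0, 26.0], [31.0, -77.0, 27.0], [33.0, -78.0, 26.0], [1.0, -74.0, 29.0], [22.0, -80.0, 28.0], [25.0, -79.0, 27.0], [28.0, -79.0, 25.0], [30.0, -81.0, 26.0], [32.0, -81.0, 26.0], [-4.0, -75.0, 28.0], [-1.0, -74.0, 26.0], [1.0, -75.0, 26.0], [9.0, -74.0, 23.0], [20.0, -81.0, 26.0], [21.0, -84.0, 28.0], [25.0, -81.0, 25.0], [27.0, -81.0, 24.0], [30.0, -81.0, 23.0], [31.0, -85.0, 26.0], [33.0, -88.0, 28.0], [-7.0, -77.0, 27.0], [-4.0, -75.0, 24.0], [19.0, -83.0, 25.0]]
top bar0 x med nan
[[32.0, -79.0, 22.0], [31.0, -82.0, 24.0], [31.0, -85.0, 26.0], [31.0, -88.0, 22.0], [31.0, -91.0, 22.0], [31.0, -94.0, 23.0], [30.0, -97.0, 29.0], [30.0, -100.0, 26.0], [30.0, -103.0, 24.0], [30.0, -106.0, 28.0], [30.0, -110.0, 24.0], [28.0, -78.0, 26.0], [28.0, -82.0, 26.0], [27.0, -84.0, 34.0], [28.0, -88.0, 25.0], [28.0, -91.0, 25.0], [28.0, -94.0, 25.0], [28.0, -97.0, 21.0], [27.0, -100.0, 27.0], [27.0, -103.0, 28.0], [27.0, -106.0, 24.0], [27.0, -109.0, 27.0], [25.0, -78.0, 26.0], [25.0, -81.0, 25.0], [25.0, -85.0, 24.0]]
  return _methods._mean(a, axis=axis, dtype=dtype,
  ret = ret.dtype.type(ret / rcount)
```

The side view shows the bar moved from -24.5 to -38.5, so it is 14 mm open and the nose is already on the wedge's parallel part. I relax the push and let go.

Call:
apply_moves --rows '[0.01,-0.004,0.001,0,0,0.01,-0.004,0.001,0,0,0.01,-0.001,0,0,0,0.055,0,0,0,0,0.055,0,0,0,0,0.055,0,0,0,0,0.055,0,0,0,0,0.055,0,0,0,0]'

```text
time_s: 19.8
eef_pos: [0.493, -0.1476, 0.0651]
tcp_rot: [-2.148, -2.291, 0.0]
ft_force: [0.4, 0.8, -0.2]
grip_width: 0.055
finger_force: 0.0
```

Call:
apply_moves --rows '[0.06,0,0,-0.01,0,0.07,0,0,-0.03,0,0.07,0,0,-0.04,0,0.07,0,0,-0.04,0,0.07,0.04,0.02,-0.01,0,0.07,0.045,0.02,0,0,0.07,0.045,0.02,0,0,0.07,0.045,0.02,0,0]'

```text
time_s: 20.6
eef_pos: [0.5623, 0.0335, 0.1964]
tcp_rot: [2.149, 2.291, 0.001]
ft_force: [0.9, 0.3, 0.3]
grip_width: 0.0699
finger_force: 0.0
```

```bash
cat > mod.py <<'E'
from h import *
def mods(known):
    """known: list of carrier-frame mm guesses; prints rects from both views, carrier frame"""
    for n in('top','side'):
        im,d,c=shot(n);C=tocar(cloud(d,c)).reshape(-1,3)
        Q=C[(C[:,2]>33)&(C[:,2]<55)]
        for g in known:
            P=Q[np.hypot(Q[:,0]-g[0],Q[:,1]-g[1])<38]
            if len(P)>40:
                r=rectm(P); a=r[4] if r[2]>r[3] else r[4]-90
                print(n,g,len(P),r,'x-head carr %.1f'%a,'world',np.round(c2w(r[0]/1e3,r[1]/1e3),4))
    return im,d,c
K=[(128,249),(150,175),(167,97),(155,20)]
E
python3 - <<'E'
from mod import *
im,d,c=mods(K); C=tocar(cloud(d,c)); H,S,V=cv2.split(cv2.cvtColor(im,cv2.COLOR_RGB2HSV))
m=(H>4)&(H<18)&(S>190)&(C[...,2]>25)&(C[...,2]<45)&(C[...,1]>0)&(C[...,1]<160)&(abs(C[...,0]+25)<20); print('bar x med',np.median(C[m][:,0]))
m=((H<6)|(H>174))&(S>150)&(V>80)&(abs(C[...,0])<40)&(abs(C[...,1])<80); P=C[m]; zt=np.percentile(P[:,2],90); print('stop',zt,rectm(P[P[:,2]>zt-5]))
go(.155,.02,.2)
E
```

```text
top (128, 249) 123 [127.  248.7  28.2  39.   75.9] x-head carr -14.1 world [0.5999 0.2657]
top (150, 175) 121 [149.7 175.4  39.4  28.5   5.9] x-head carr 5.9 world [0.6273 0.194 ]
side (128, 249) 77 [132.2 245.9  33.6  32.1  72.6] x-head carr 72.6 world [0.6053 0.2632]
side (150, 175) 105 [151.4 176.6  41.8  36.6   2.9] x-head carr 2.9 world [0.6289 0.1953]
side (167, 97) 117 [166.3  96.9  41.2  36.4  11.1] x-head carr 11.1 world [0.6489 0.1167]
side (155, 20) 135 [156.7  21.8  33.5  39.5  78.5] x-head carr -11.5 world [0.6442 0.0412]
bar x med -37.8317665421644
stop 76.95629483010413 [ -1.8 -13.8  41.6  23.5  90. ]
t20.7 tcp [0.5641 0.0422 0.196 ] carr [0.0769 0.028 ] head4.4 F [-0.4  0.2  0.2] w0.0702 ff 0.0 tilt [0.004 0.007]
 shift now [-0.009   0.078  -0.0037] yaw 0.013
 shift after yaw [-0.008   0.0782 -0.0037]
```

Call:
apply_moves --rows '[0.08,-0.004,0.039,0,0,0.08,-0.004,0.039,0,0,0.08,0,0,0,0.12,0.08,0,0,0,0.12,0.08,0,0,0.04,0,0.08,0,0,0.03,0,0.08,0,0,0,0,0.08,0,0,0,0]'

```text
time_s: 21.5
eef_pos: [0.6403, 0.0285, 0.1259]
tcp_rot: [-2.408, -2.017, 0.0]
ft_force: [0.3, 0.3, 0.5]
grip_width: 0.0801
finger_force: 0.0
```

```bash
python3 -c "
from mod import *
go(.1555,.021,.040,-14)"
```

```text
t21.5 tcp [0.6403 0.0285 0.1259] carr [0.152  0.0094] head-10.1 F [0.3 0.3 0.5] w0.0801 ff 0.0 tilt [-0.  0.]
 shift now [0.0121 0.0007 0.0859] yaw 0.004
 shift after yaw [0.0121 0.0006 0.0859]
```

Call:
apply_moves --rows '[0.08,0.012,0.001,0,0,0.08,0,0,0.04,0,0.08,0,0,0.036,0,0.08,0,0,0.01,0,0.08,0,0,0,0,0.025,0,0,0,0,0.025,0,0,0,0,0.025,0,0,0,0]'

```text
time_s: 22.3
eef_pos: [0.6448, 0.0404, 0.0414]
tcp_rot: [2.407, 2.016, 0.004]
ft_force: [-2.7, -0.7, 3.9]
grip_width: 0.0389
finger_force: 61.0
```

Call:
apply_moves --rows '[0.025,0,0,0,0,0.025,0,0,0,0,0.025,0,0,0,0,0.025,0,0,0,0,0.025,0,0,0,0,0.025,0,0,0,0,0.025,0,0,0,0,0.025,0,0,0,0]'

```text
time_s: 23.1
eef_pos: [0.6449, 0.0403, 0.0414]
tcp_rot: [2.407, 2.016, 0.005]
ft_force: [-0.5, 0.5, 5.2]
grip_width: 0.0389
finger_force: 61.6
```

```bash
python3 -c "
from mod import *
go(-.006,.028,.14)"
```

```text
t23.1 tcp [0.6449 0.0403 0.0414] carr [0.1573 0.0209] head-10.1 F [-0.5  0.5  5.2] w0.0389 ff 61.642130613327026 tilt [0.004 0.   ]
 shift now [-0.032  -0.16   -0.0992] yaw -0.241
 shift after yaw [ 0.0071 -0.163  -0.0992]
```

Call:
apply_moves --rows '[0.025,0,0,-0.03,0,0.025,0,0,-0.035,0,0.025,0,0,-0.035,-0.12,0.025,0,0,0,-0.12,0.025,0.002,-0.041,0,0,0.025,0.002,-0.041,0,0,0.025,0.002,-0.041,0,0,0.025,0.002,-0.038,0,0]'

```text
time_s: 23.9
eef_pos: [0.4805, 0.0378, 0.1402]
tcp_rot: [2.149, 2.291, 0.001]
ft_force: [0.1, 0.9, -2.5]
grip_width: 0.0392
finger_force: 61.1
```

Call:
apply_moves --rows '[0.025,0,0,0,0,0.025,0,0,0,0,0.025,0,0,0,0,0.025,0,0,0,0,0.025,0,0,0,0,0.025,0,0,0,0,0.025,0,0,0,0,0.025,0,0,0,0]'

```text
time_s: 24.7
eef_pos: [0.4823, 0.038, 0.1392]
tcp_rot: [-2.149, -2.291, -0.0]
ft_force: [-0.4, 0.2, -1.5]
grip_width: 0.039
finger_force: 61.2
```

```bash
python3 -c "
from mod import *
go(-.006,.027,.068)
for n in('top','side'):
    im,d,c=shot(n);C=tocar(cloud(d,c)); H,S,V=cv2.split(cv2.cvtColor(im,cv2.COLOR_RGB2HSV))
    m=(H>18)&(H<32)&(S>90)&(V>80)&(C[...,2]>75)&(C[...,2]<160)&(abs(C[...,0])<60)&(abs(C[...,1]-25)<60); print(n,m.sum(), rectm(C[m]) if m.sum()>5 else '', np.percentile(C[m][:,2],[2,98]) if m.sum()>5 else '')
"
```

```text
t24.7 tcp [0.4823 0.038  0.1392] carr [-0.0051  0.0291] head3.7 F [-0.4  0.2 -1.5] w0.0390 ff 61.19409799575806 tilt [0. 0.]
 shift now [-0.0021 -0.0009  0.0712] yaw -0.001
 shift after yaw [-0.0021 -0.0009  0.0712]
top 0  
side 183 [-6.8 18.8 18.2 37.8 79.6] [104.48483712 140.50828545]
```

Call:
apply_moves --rows '[0.025,0,-0.001,0.03,0,0.025,0,0,0.025,0,0.025,0,0,0.012,0,0.025,0,0,0.003,0,0.025,0,0,0.003,0,0.025,0,0,0,0,0.025,0,0,0,0,0.025,0,0,0,0]'

```text
time_s: 25.6
eef_pos: [0.4818, 0.038, 0.0673]
tcp_rot: [2.149, 2.29, 0.002]
ft_force: [-1.2, 0.5, 6.1]
grip_width: 0.0388
finger_force: 62.0
```

Call:
apply_moves --rows '[0.025,-0.001,0,-0.001,0,0.025,-0.001,0,0,0,0.025,-0.001,0,0,0,0.025,-0.001,0,0,0,0.025,-0.001,0,0,0,0.025,-0.001,0,0,0,0.025,0,0,0,0,0.025,0,0,0,0]'

```text
time_s: 26.4
eef_pos: [0.4818, 0.032, 0.0674]
tcp_rot: [2.149, 2.291, 0.001]
ft_force: [0.2, 1.2, 2.6]
grip_width: 0.0391
finger_force: 61.6
```

Call:
apply_moves --rows '[0.025,-0.001,0,0,0,0.025,-0.001,0,0,0,0.025,-0.001,0,0,0,0.025,-0.001,0,0,0,0.025,-0.001,0,0,0,0.025,0,0,0,0,0.025,0,0,0,0,0.025,0,0,0,0]'

```text
time_s: 27.2
eef_pos: [0.482, 0.0269, 0.0673]
tcp_rot: [2.149, 2.291, 0.0]
ft_force: [-0.4, 2.0, 3.8]
grip_width: 0.0389
finger_force: 61.9
```

```bash
python3 -c "
from mod import *
go(-.006,.027,.068)
"
```

```text
t27.2 tcp [0.482  0.0269 0.0673] carr [-0.0061  0.018 ] head3.7 F [-0.4  2.   3.8] w0.0389 ff 61.90471887588501 tilt [ 0. -0.]
 shift now [ 0.009   0.0001 -0.0007] yaw -0.001
 shift after yaw [ 0.009   0.0001 -0.0007]
```

```bash
python3 -c "
from mod import *
im,d,c=shot('side');C=tocar(cloud(d,c)); H,S,V=cv2.split(cv2.cvtColor(im,cv2.COLOR_RGB2HSV))
m=(H>18)&(H<32)&(S>90)&(V>60)&(C[...,2]>26)&(C[...,2]<80)&(abs(C[...,0])<40)&(abs(C[...,1]-25)<60); P=C[m];print(m.sum(),rectm(P),np.percentile(P[:,1],[2,10,50]))
m=((H<6)|(H>174))&(S>150)&(V>80)&(abs(C[...,0])<40)&(abs(C[...,1])<80); P=C[m]; zt=np.percentile(P[:,2],90); print('stop',zt,rectm(P[P[:,2]>zt-5]))
save('m4.png',cv2.resize(im[140:260,200:360],(640,480)))
"
```

```text
63 [-10.3   8.1  32.7  13.7   2.6] [1.79230663 2.86362715 5.88649484]
stop 76.66099335128764 [ -2.  -16.7  23.7  40.4   3.9]
```

View pics/m4.png

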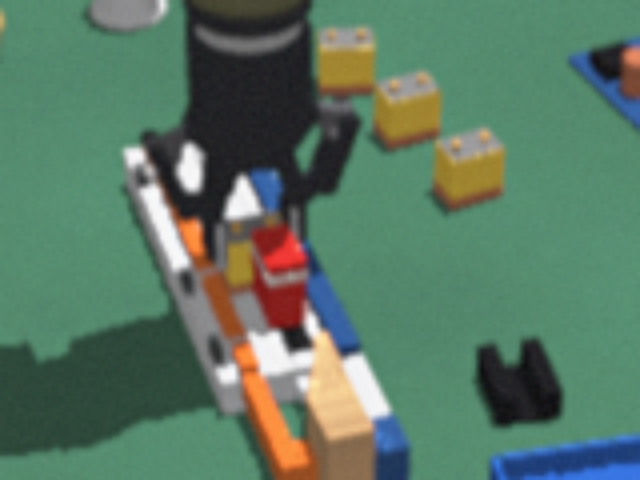

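The module at (238,260) is right up against the stop at (280,280). A little more push confirms contact.

Call:
apply_moves --rows '[0.025,-0.001,0,0,0,0.025,-0.001,0,0,0,0.025,-0.001,0,0,0,0.025,0,0,0,0,0.025,0,0,0,0,0.025,0,0,0,0,0.025,0,0,0,0,0.025,0,0,0,0]'

```text
time_s: 28.05
eef_pos: [0.482, 0.0264, 0.0674]
tcp_rot: [-2.145, -2.293, -0.003]
ft_force: [-1.6, 8.3, 5.9]
grip_width: 0.039
finger_force: 62.0
```

Call:
apply_moves --rows '[0.025,0.002,0,0,0,0.06,0,0,0,0,0.06,0,0,0,0,0.06,0,0,0,0,0.07,0,0,-0.01,0,0.08,0,0,-0.03,0,0.08,0,0,-0.04,0,0.08,0,0.02,-0.02,0]'

```text
time_s: 28.85
eef_pos: [0.4997, 0.0264, 0.1701]
tcp_rot: [-2.149, -2.289, 0.003]
ft_force: [0.8, -0.0, -1.2]
grip_width: 0.0799
finger_force: 0.0
```

Call:
apply_moves --rows '[0.08,0.02,0.042,0,0,0.08,0.02,0.042,0,0,0.08,0.02,0.042,0,0,0.08,0.02,0.026,0,0,0.08,0,0,0,-0.12,0.08,0,0,0,0,0.08,0,0,0,0,0.08,0,0,0,0]'

```text
time_s: 29.65
eef_pos: [0.6478, 0.1156, 0.1676]
tcp_rot: [-2.012, -2.413, 0.002]
ft_force: [-0.2, -0.5, 1.3]
grip_width: 0.0798
finger_force: 0.0
```

```bash
cat > row.py <<'E'
from mod import *
def row():
    for n in('side','top'):
        im,d,c=shot(n);C=tocar(cloud(d,c)); H,S,V=cv2.split(cv2.cvtColor(im,cv2.COLOR_RGB2HSV))
        X,Y,Z=C[...,0],C[...,1],C[...,2]
        m=(Z>58)&(Z<82)&(abs(X)<32)&(Y>-40)&(Y<175); red=m&((H<6)|(H>174))&(S>150)
        if red.sum()>20: print(n,'stop',np.percentile(Z[red],90).round(1),rectm(C[red&(Z>70)]))
        P=C[m&~red&(Y>-5)&(Z<76)]
        if len(P)>20: print(n,'row',len(P),rectm(P))
        m=(H>4)&(H<18)&(S>190)&(Z>25)&(Z<45)&(Y>0)&(Y<160)&(abs(X+25)<20)
        if m.sum()>20: print('bar',np.median(X[m]))
E
python3 -c "
from row import *
row(); mods([(128,249),(150,175),(167,97)]); go(.1665,.097,.04,7)
"
```

```text
side stop 77.7 [ -1.1 -15.2  43.6  24.3  89.7]
side row 104 [-6.6 17.1 42.8 35.9  8.1]
bar -37.69411206117751
top stop 79.4 [ -2.1 -18.4  35.6  24.2  87.7]
top row 128 [-9.7 13.5 32.9 38.8 88.2]
bar -36.63451612540548
side (128, 249) 87 [129.2 247.8  32.4  37.9  74.6] x-head carr -15.4 world [0.6021 0.2649]
side (150, 175) 105 [150.6 176.5  36.5  43.5  86.1] x-head carr -3.9 world [0.6281 0.1952]
side (167, 97) 117 [167.7  96.4  40.5  33.5   3.4] x-head carr 3.4 world [0.6503 0.1163]
t29.9 tcp [0.6483 0.1164 0.1675] carr [0.1656 0.0966] head10.5 F [ 0.3 -0.5  0.3] w0.0800 ff 0.0 tilt [-0. -0.]
 shift now [0.0003 0.0009 0.1275] yaw -0.004
 shift after yaw [0.0003 0.0009 0.1275]
```

Call:
apply_moves --rows '[0.08,0,0.001,0.04,0,0.08,0,0,0.04,0,0.08,0,0,0.037,0,0.08,0,0,0.01,0,0.025,0,0,0,0,0.025,0,0,0,0,0.025,0,0,0,0,0.025,0,0,0,0]'

```text
time_s: 30.65
eef_pos: [0.6514, 0.1172, 0.0429]
tcp_rot: [2.006, 2.414, 0.006]
ft_force: [-0.3, -0.6, 6.2]
grip_width: 0.0389
finger_force: 61.5
```

```bash
python3 -c "
from row import *
go(-.006,.053,.14)
"
```

```text
t30.6 tcp [0.6514 0.1172 0.0429] carr [0.1688 0.0972] head10.5 F [-0.3 -0.6  6.2] w0.0389 ff 61.536351442337036 tilt [0.005 0.001]
 shift now [-0.0231 -0.1784 -0.0979] yaw 0.119
 shift after yaw [-0.0442 -0.1743 -0.0979]
```

Call:
apply_moves --rows '[0.025,0,0,-0.03,0,0.025,0,0,-0.035,0,0.025,0,0,-0.035,0.119,0.025,-0.011,-0.043,0,0,0.025,-0.011,-0.043,0,0,0.025,-0.011,-0.043,0,0,0.025,-0.011,-0.043,0,0,0.025,0,0,0,0]'

```text
time_s: 31.45
eef_pos: [0.4709, 0.0586, 0.1407]
tcp_rot: [-2.145, -2.284, 0.018]
ft_force: [0.0, 0.9, -2.3]
grip_width: 0.0387
finger_force: 61.2
```

```bash
python3 -c "
from row import *
go(-.006,.053,.066)
"
```

```text
t31.4 tcp [0.4709 0.0586 0.1407] carr [-0.0151  0.0504] head3.6 F [ 0.   0.9 -2.3] w0.0387 ff 61.18620157241821 tilt [-0.014 -0.003]
 shift now [0.0028 0.0101 0.0745] yaw -0.002
 shift after yaw [0.0027 0.0101 0.0745]
```

Call:
apply_moves --rows '[0.025,0,0,0.02,0,0.025,0,0,0.02,0,0.025,0,0,0,0,0.025,0,0,0,0,0.025,0,0,0,0,0.025,0,0,0,0,0.025,0,0,0,0,0.025,0,0,0,0]'

```text
time_s: 32.25
eef_pos: [0.4809, 0.0619, 0.1007]
tcp_rot: [2.148, 2.292, 0.001]
ft_force: [-0.8, -0.1, -1.6]
grip_width: 0.0386
finger_force: 61.0
```

```bash
python3 -c "
from row import *
go(-.006,.053,.066)
"
```

```text
t32.2 tcp [0.4809 0.0619 0.1007] carr [-0.0049  0.0531] head3.7 F [-0.8 -0.1 -1.6] w0.0386 ff 61.01191520690918 tilt [0.001 0.   ]
 shift now [-0.0001 -0.0012  0.0347] yaw 0.000
 shift after yaw [-0.0001 -0.0012  0.0347]
```

Settled at (-5, 53). I lower it and then push.

Call:
apply_moves --rows '[0.025,0,-0.001,0.02,0,0.025,0,0,0.009,0,0.025,0,0,0.003,0,0.025,0,0,0.002,0,0.025,0,0,0,0,0.025,0,0,0,0,0.025,-0.002,0,0,0,0.025,-0.001,0,0,0]'

```text
time_s: 33.05
eef_pos: [0.479, 0.0615, 0.0687]
tcp_rot: [-2.143, -2.293, -0.004]
ft_force: [-4.7, 8.2, 28.5]
grip_width: 0.0387
finger_force: 64.6
```

Call:
apply_moves --rows '[0.025,-0.001,0,0,0,0.025,-0.001,0,0,0,0.025,-0.001,0,0,0,0.025,-0.001,0,0,0,0.025,-0.001,0,0,0,0.025,-0.001,0,0,0,0.025,0,0,0,0,0.025,0,0,0,0]'

```text
time_s: 33.85
eef_pos: [0.4797, 0.0595, 0.0688]
tcp_rot: [-2.136, -2.296, -0.01]
ft_force: [-6.0, 13.6, 28.2]
grip_width: 0.0391
finger_force: 64.7
```

```bash
python3 -c "
from row import *
go(-.006,.0455,.066)
"
```

```text
t33.9 tcp [0.4797 0.0595 0.0688] carr [-0.0063  0.0507] head4.1 F [-6.  13.6 28.2] w0.0391 ff 64.65685844421387 tilt [0.    0.008]
 shift now [-0.0052  0.0002  0.0027] yaw 0.008
 shift after yaw [-0.0052  0.0002  0.0027]
```

Call:
apply_moves --rows '[0.025,0,0,-0.0025,0,0.025,0,0,0,0,0.025,0,0,0,0,0.025,0,0,0,0,0.025,0,0,0,0,0.025,0,0,0,0,0.025,0,0,0,0,0.025,0,0,0,0]'

```text
time_s: 34.65
eef_pos: [0.4804, 0.0554, 0.069]
tcp_rot: [-2.144, -2.294, -0.004]
ft_force: [-0.2, 6.9, 1.6]
grip_width: 0.0393
finger_force: 61.5
```

```bash
python3 -c "
from row import *
go(-.006,.0455,.069)
im,d,c=shot('side');C=tocar(cloud(d,c)); save('p2.png',cv2.resize(im[140:260,200:360],(640,480)))
"
```

```text
t34.6 tcp [0.4804 0.0554 0.069 ] carr [-0.0058  0.0465] head3.9 F [-0.2  6.9  1.6] w0.0393 ff 61.52864098548889 tilt [0.    0.003]
 shift now [-0.001  -0.0002 -0.0001] yaw 0.003
 shift after yaw [-0.001  -0.0002 -0.0001]
```

View pics/p2.png

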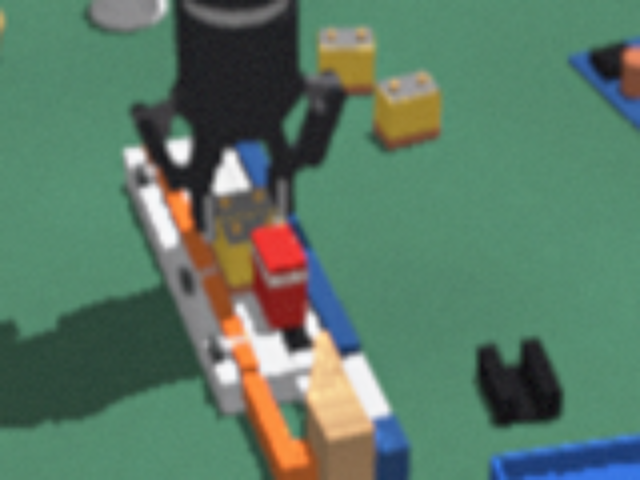

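The second module sits tight behind the first at (245,215), with a 7 N reaction. I release it and go for the third.

Call:
apply_moves --rows '[0.025,0.002,0,0,0,0.06,0,0,0,0,0.06,0,0,0,0,0.06,0,0,0,0,0.07,0,0,-0.01,0,0.08,0,0,-0.03,0,0.08,0,0,-0.04,0,0.08,0,0.015,-0.02,0]'

```text
time_s: 35.5
eef_pos: [0.4938, 0.0552, 0.1717]
tcp_rot: [-2.149, -2.292, 0.001]
ft_force: [1.2, 0.0, -0.3]
grip_width: 0.08
finger_force: 0.0
```

Call:
apply_moves --rows '[0.08,0.033,0.036,0,0,0.08,0.033,0.036,0,0,0.08,0.033,0.036,0,0,0.08,0.031,0.034,0,-0.113,0.08,0,0,0,0,0.08,0,0,0,0,0.08,0,0,0,0,0.08,0,0,0,0]'

```text
time_s: 36.3
eef_pos: [0.6276, 0.1929, 0.1691]
tcp_rot: [2.018, 2.408, -0.003]
ft_force: [1.0, 0.5, 0.1]
grip_width: 0.0799
finger_force: 0.0
```

```bash
python3 -c "
from row import *
row(); mods([(128,249),(150,175)]); go(.1505,.176,.042,6.5)
"
```

```text
side stop 77.6 [ -2.  -17.5  23.   41.6   3.1]
side row 213 [-7.7 30.  65.8 40.9 86.6]
bar -37.75232490258523
top stop 78.5 [ -1.8 -18.4  35.6  24.7  87.3]
top row 259 [-8.8 29.9 59.9 39.7 87.8]
bar -36.419809836971545
top (150, 175) 77 [149.6 172.8  42.   25.2  16. ] x-head carr 16.0 world [0.6273 0.1914]
side (128, 249) 93 [129.3 247.2  29.5  38.2  74.4] x-head carr -15.6 world [0.6023 0.2643]
side (150, 175) 109 [149.8 175.   45.6  37.1  21. ] x-head carr 21.0 world [0.6274 0.1936]
t36.5 tcp [0.6282 0.1941 0.169 ] carr [0.1506 0.1754] head10.1 F [0.5 0.1 0.3] w0.0799 ff 0.0 tilt [-0. -0.]
 shift now [0.0006 0.     0.127 ] yaw -0.001
 shift after yaw [0.0006 0.     0.127 ]
```

Call:
apply_moves --rows '[0.08,0,0,0.04,0,0.08,0,0,0.04,0,0.08,0,0,0.037,0,0.08,0,0,0.01,0,0.025,0,0,0,0,0.025,0,0,0,0,0.025,0,0,0,0,0.025,0,0,0,0]'

```text
time_s: 37.3
eef_pos: [0.6302, 0.1953, 0.0444]
tcp_rot: [2.014, 2.408, 0.006]
ft_force: [0.9, -0.5, 5.0]
grip_width: 0.0389
finger_force: 62.3
```

```bash
python3 -c "
from row import *
go(-.006,.081,.14)
"
```

```text
t37.3 tcp [0.6302 0.1953 0.0444] carr [0.1527 0.1765] head10.2 F [ 0.9 -0.5  5. ] w0.0389 ff 62.282516956329346 tilt [0.004 0.001]
 shift now [-0.0769 -0.168  -0.0965] yaw 0.113
 shift after yaw [-0.0954 -0.1583 -0.0965]
```

Call:
apply_moves --rows '[0.025,0,0,-0.03,0,0.025,0,0,-0.03,0,0.025,0,0,-0.03,0.113,0.025,-0.019,-0.0313,0,0,0.025,-0.019,-0.0313,0,0,0.025,-0.019,-0.0313,0,0,0.025,-0.019,-0.0313,0,0,0.025,-0.019,-0.0313,0,0]'

```text
time_s: 38.1
eef_pos: [0.4777, 0.0892, 0.1329]
tcp_rot: [2.147, 2.292, 0.003]
ft_force: [-0.1, -0.6, -2.5]
grip_width: 0.0392
finger_force: 61.5
```

Call:
apply_moves --rows '[0.025,0,0,0,0,0.025,0,0,0.02,0,0.025,0,0,0.02,0,0.025,0,0,0,0,0.025,0,0,0,0,0.025,0,0,0,0,0.025,0,0,0,0,0.025,0,0,0,0]'

```text
time_s: 38.9
eef_pos: [0.4788, 0.09, 0.0925]
tcp_rot: [2.147, 2.292, 0.002]
ft_force: [-0.2, -0.3, -1.8]
grip_width: 0.0387
finger_force: 61.3
```

```bash
python3 -c "
from row import *
go(-.006,.081,.070)
"
```

```text
t38.9 tcp [0.4788 0.09   0.0925] carr [-0.0052  0.0812] head3.7 F [-0.2 -0.3 -1.8] w0.0387 ff 61.30384683609009 tilt [0.001 0.   ]
 shift now [-0.0002 -0.0009  0.0225] yaw 0.001
 shift after yaw [-0.0002 -0.0009  0.0225]
```

Call:
apply_moves --rows '[0.025,0,-0.001,0.012,0,0.025,0,0,0.008,0,0.025,0,0,0.0025,0,0.025,0,0,0,0,0.025,-0.001,0,0,0,0.025,-0.001,0,0,0,0.025,-0.001,0,0,0,0.025,-0.001,0,0,0]'

```text
time_s: 39.7
eef_pos: [0.4777, 0.0884, 0.0703]
tcp_rot: [-2.143, -2.294, -0.005]
ft_force: [-1.7, 6.1, 9.9]
grip_width: 0.0391
finger_force: 62.9
```

Call:
apply_moves --rows '[0.025,-0.001,0,0,0,0.025,-0.001,0,0,0,0.025,-0.001,0,0,0,0.025,-0.001,0,0,0,0.025,-0.001,0,0,0,0.025,0,0,0,0,0.025,0,0,0,0,0.025,0,0,0,0]'

```text
time_s: 40.5
eef_pos: [0.4788, 0.0834, 0.0703]
tcp_rot: [-2.145, -2.295, -0.007]
ft_force: [-0.8, 4.3, 9.3]
grip_width: 0.0388
finger_force: 62.7
```

```bash
python3 -c "
from row import *
go(-.006,.0745,.070)
"
```

```text
t40.5 tcp [0.4788 0.0834 0.0703] carr [-0.0056  0.0746] head3.9 F [-0.8  4.3  9.3] w0.0388 ff 62.72480607032776 tilt [0.002 0.003]
 shift now [-0.0001 -0.0004  0.0003] yaw 0.003
 shift after yaw [-0.0001 -0.0004  0.0003]
```

Call:
apply_moves --rows '[0.025,0,0,-0.0015,0,0.025,-0.001,0,0,0,0.025,-0.001,0,0,0,0.025,-0.001,0,0,0,0.025,0,0,0,0,0.025,0,0,0,0,0.025,0,0,0,0,0.025,0,0,0,0]'

```text
time_s: 41.3
eef_pos: [0.4791, 0.0822, 0.071]
tcp_rot: [-2.14, -2.297, -0.009]
ft_force: [0.1, 10.6, 1.9]
grip_width: 0.0388
finger_force: 61.8
```

```bash
python3 -c "
from row import *
go(-.006,.0745,.070)
"
```

```text
t41.3 tcp [0.4791 0.0822 0.071 ] carr [-0.0054  0.0734] head4.0 F [ 0.1 10.6  1.9] w0.0388 ff 61.752963066101074 tilt [0.002 0.005]
 shift now [ 0.0011 -0.0006  0.001 ] yaw 0.006
 shift after yaw [ 0.0011 -0.0006  0.001 ]
```

Call:
apply_moves --rows '[0.025,0.003,0,0,0,0.06,0,0,0,0,0.06,0,0,0,0,0.06,0,0,0,0,0.07,0,0,-0.01,0,0.08,0,0,-0.03,0,0.08,0,0,-0.04,0,0.08,0.01,0.01,-0.02,0]'

```text
time_s: 42.1
eef_pos: [0.4867, 0.0893, 0.1738]
tcp_rot: [2.151, 2.288, -0.001]
ft_force: [1.2, 0.5, -0.6]
grip_width: 0.08
finger_force: 0.0
```

Call:
apply_moves --rows '[0.08,0.033,0.025,0,0,0.08,0.033,0.025,0,0,0.08,0.033,0.025,0,0,0.08,0.033,0.025,0,0,0.08,0.033,0.025,0,0,0.08,0,0,0,0.12,0.08,0,0,0,0.115,0.08,0,0,0,0]'

```text
time_s: 42.9
eef_pos: [0.601, 0.2639, 0.1711]
tcp_rot: [2.402, 2.024, -0.001]
ft_force: [0.3, -0.0, -0.6]
grip_width: 0.08
finger_force: 0.0
```

```bash
python3 -c "
from row import *
row(); mods([(128,249)]); go(.1285,.248,.044,-13.5)
"
```

```text
side stop 77.5 [ -1.  -17.2  42.8  24.4  90. ]
side row 317 [-7.5 42.6 95.2 41.4 89.8]
bar -37.63098224461036
top stop 77.7 [ -2.1 -18.4  35.6  24.2  87.6]
top row 384 [-8.3 44.6 84.1 39.3 87.9]
top (128, 249) 119 [127.2 248.5  29.3  39.5  76.8] x-head carr -13.2 world [0.6001 0.2655]
side (128, 249) 86 [128.7 248.4  33.6  38.   79.5] x-head carr -10.5 world [0.6016 0.2655]
t43.1 tcp [0.6012 0.2637 0.1712] carr [0.1282 0.2466] head-9.7 F [-1.1  0.3 -0.1] w0.0796 ff 0.0 tilt [-0.  0.]
 shift now [ 0.0014 -0.      0.1272] yaw 0.002
 shift after yaw [ 0.0014 -0.      0.1272]
```

Call:
apply_moves --rows '[0.08,0.002,0,0.04,0,0.08,0,0,0.04,0,0.08,0,0,0.037,0,0.08,0,0,0.01,0,0.025,0,0,0,0,0.025,0,0,0,0,0.025,0,0,0,0,0.025,0,0,0,0]'

```text
time_s: 43.9
eef_pos: [0.6035, 0.2668, 0.0464]
tcp_rot: [2.401, 2.024, 0.007]
ft_force: [-0.4, 1.1, 5.5]
grip_width: 0.0388
finger_force: 62.0
```

```bash
python3 -c "
from row import *
go(-.006,.1095,.14)
"
```

```text
t43.9 tcp [0.6035 0.2668 0.0464] carr [0.1307 0.2495] head-9.7 F [-0.4  1.1  5.5] w0.0388 ff 62.02267527580261 tilt [0.004 0.002]
 shift now [-0.1677 -0.1    -0.0944] yaw -0.235
 shift after yaw [-0.1399 -0.1363 -0.0944]
```

Call:
apply_moves --rows '[0.025,0,0,-0.03,0,0.025,0,0,-0.03,-0.115,0.025,0,0,-0.03,-0.12,0.025,-0.0278,-0.0269,0,0,0.025,-0.0278,-0.0269,0,0,0.025,-0.0278,-0.0269,0,0,0.025,-0.0278,-0.0269,0,0,0.025,-0.0278,-0.0269,0,0]'

```text
time_s: 44.7
eef_pos: [0.476, 0.1178, 0.135]
tcp_rot: [2.147, 2.292, 0.003]
ft_force: [-0.1, -1.0, -1.2]
grip_width: 0.0383
finger_force: 61.2
```

Call:
apply_moves --rows '[0.025,0,0,0,0,0.025,0,0,0.02,0,0.025,0,0,0.02,0,0.025,0,0,0,0,0.025,0,0,0,0,0.025,0,0,0,0,0.025,0,0,0,0,0.025,0,0,0,0]'

```text
time_s: 45.5
eef_pos: [0.4769, 0.1189, 0.0944]
tcp_rot: [2.148, 2.292, 0.002]
ft_force: [-0.5, 0.7, -1.6]
grip_width: 0.0389
finger_force: 61.1
```

```bash
python3 -c "
from row import *
go(-.006,.1095,.071)
"
```

```text
t45.5 tcp [0.4769 0.1189 0.0944] carr [-0.0052  0.1101] head3.7 F [-0.5  0.7 -1.6] w0.0389 ff 61.092156171798706 tilt [0.001 0.   ]
 shift now [-0.0006 -0.0008  0.0234] yaw 0.001
 shift after yaw [-0.0006 -0.0008  0.0234]
```

Call:
apply_moves --rows '[0.025,0,-0.001,0.012,0,0.025,0,0,0.009,0,0.025,0,0,0.002,0,0.025,0,0,0,0,0.025,-0.001,0,0,0,0.025,-0.001,0,0,0,0.025,-0.001,0,0,0,0.025,-0.001,0,0,0]'

```text
time_s: 46.3
eef_pos: [0.4754, 0.1181, 0.0715]
tcp_rot: [-2.142, -2.294, -0.006]
ft_force: [-3.8, 9.0, 17.9]
grip_width: 0.0387
finger_force: 65.2
```

Call:
apply_moves --rows '[0.025,-0.001,0,0,0,0.025,-0.001,0,0,0,0.025,-0.001,0,0,0,0.025,-0.001,0,0,0,0.025,-0.001,0,0,0,0.025,0,0,0,0,0.025,0,0,0,0,0.025,0,0,0,0]'

```text
time_s: 47.1
eef_pos: [0.4765, 0.1141, 0.0715]
tcp_rot: [-2.141, -2.295, -0.009]
ft_force: [-2.3, 7.9, 17.0]
grip_width: 0.0388
finger_force: 65.1
```

```bash
python3 -c "
from row import *
go(-.006,.1015,.072)
"
```

```text
t47.1 tcp [0.4765 0.1141 0.0715] carr [-0.0059  0.1054] head4.0 F [-2.3  7.9 17. ] w0.0388 ff 65.05727648735046 tilt [0.002 0.006]
 shift now [-0.0039 -0.0001 -0.0005] yaw 0.005
 shift after yaw [-0.0039 -0.0001 -0.0005]
```

Friction is high, so I relieve z and push further.

Call:
apply_moves --rows '[0.025,0,0,-0.002,0,0.025,-0.001,0,0,0,0.025,-0.001,0,0,0,0.025,-0.001,0,0,0,0.025,0,0,0,0,0.025,0,0,0,0,0.025,0,0,0,0,0.025,0,0,0,0]'

```text
time_s: 47.9
eef_pos: [0.4761, 0.1101, 0.0723]
tcp_rot: [-2.141, -2.295, -0.005]
ft_force: [-1.2, 8.9, 2.1]
grip_width: 0.0392
finger_force: 63.4
```

```bash
python3 -c "
from row import *
go(-.006,.1015,.072)
"
```

```text
t47.9 tcp [0.4761 0.1101 0.0723] carr [-0.0065  0.1015] head4.0 F [-1.2  8.9  2.1] w0.0392 ff 63.359295129776 tilt [-0.     0.004]
 shift now [0.     0.0005 0.0003] yaw 0.005
 shift after yaw [0.     0.0005 0.0003]
```

Call:
apply_moves --rows '[0.025,0.0025,0,0,0,0.06,0,0,0,0,0.06,0,0,0,0,0.06,0,0,0,0,0.07,0,0,-0.01,0,0.08,0,0,-0.03,0,0.08,0,0,-0.04,0,0.08,0.01,0.01,-0.02,0]'

```text
time_s: 48.7
eef_pos: [0.4849, 0.1178, 0.1758]
tcp_rot: [2.151, 2.288, -0.0]
ft_force: [0.5, 0.6, -0.5]
grip_width: 0.0799
finger_force: 0.0
```

Call:
apply_moves --rows '[0.08,0,0.045,0,0,0.08,0,0.045,0,0,0.08,-0.04,0.02,0,0,0.08,-0.045,0,0,0,0.08,-0.045,0,0,0,0.08,-0.045,0,0,0,0.08,0,0,0,0,0.08,0,0,0,0]'

```text
time_s: 49.5
eef_pos: [0.6062, -0.05, 0.1734]
tcp_rot: [2.152, 2.288, -0.001]
ft_force: [0.4, 0.5, -0.3]
grip_width: 0.08
finger_force: 0.0
```

```bash
python3 -c "
from row import *
row()
im,d,c=shot('side'); a=cv2.resize(im[140:280,210:350],(400,400)); C=tocar(cloud(d,c)); H,S,V=cv2.split(cv2.cvtColor(im,cv2.COLOR_RGB2HSV))
m=(H>9)&(H<22)&(S>50)&(S<190)&(C[...,2]>48)&(C[...,2]<75)&(abs(C[...,0])<40)&(C[...,1]>-220)&(C[...,1]<-50); P=C[m]; print('wedge',rectm(P))
im,d,c=shot('top'); b=cv2.resize(im[175:255,200:300],(400,400)); save('row.png',np.hstack([a,b]))
go(-.006,-.158,.17)
"
```

```text
side stop 77.7 [ -2.2 -16.3  22.7  42.9   2.7]
side row 417 [ -6.9  58.1  41.8 124.8   0.5]
bar -37.32589768613679
top row 72 [ -8.6 106.5  38.5  18.5   1.2]
wedge [  -5.8 -131.9   29.    92.6    0.6]
t49.7 tcp [ 0.6065 -0.0455  0.1729] carr [ 0.1135 -0.0623] head3.9 F [-0.  -0.3 -0.3] w0.0797 ff 0.0 tilt [-0.     0.001]
 shift now [-0.0953 -0.1198  0.0028] yaw 0.003
 shift after yaw [-0.0957 -0.1195  0.0028]
```

View pics/row.png

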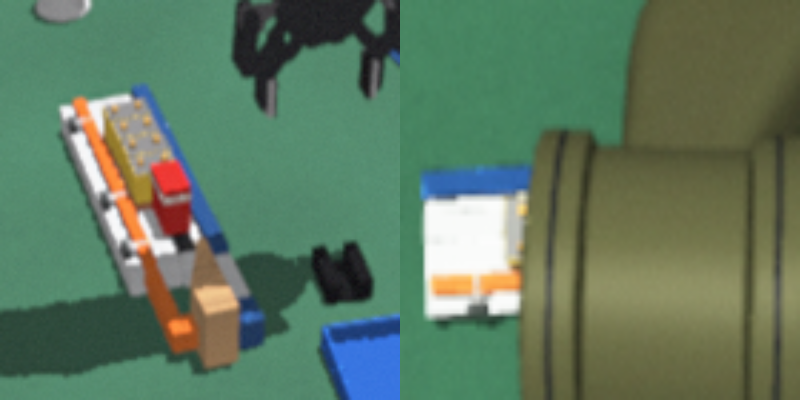

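The row is tight (side view (140,140) behind the stop at (172,195)), the bar is still propped, and the wedge is at (215,320). Now I pull the wedge.

Call:
apply_moves --rows '[0.07,-0.024,-0.03,0,0,0.07,-0.024,-0.03,0,0,0.07,-0.024,-0.03,0,0,0.07,-0.025,-0.029,0,0,0.07,0,0,0.03,0,0.065,0,0,0,0,0.065,0,0,0,0,0.065,0,0,0,0]'

```text
time_s: 50.5
eef_pos: [0.4956, -0.1508, 0.1435]
tcp_rot: [2.144, 2.295, 0.003]
ft_force: [0.1, 0.5, 0.2]
grip_width: 0.0649
finger_force: 0.0
```

```bash
python3 -c "
from row import *
go(-.006,-.159,.066)"
```

```text
t50.5 tcp [ 0.4956 -0.1508  0.1435] carr [-0.004  -0.1602] head3.9 F [0.1 0.5 0.2] w0.0649 ff 0.0 tilt [0.002 0.   ]
 shift now [ 0.0012 -0.0022  0.0775] yaw 0.003
 shift after yaw [ 0.0012 -0.0022  0.0775]
```

Call:
apply_moves --rows '[0.065,0.001,-0.002,0.04,0,0.065,0,0,0.03,0,0.065,0,0,0.007,0,0.01,0,0,0,0,0.01,0,0,0,0,0.01,0,0,0,0,0.01,0,0,0,0,0.01,0,0,0,0]'

```text
time_s: 51.3
eef_pos: [0.4943, -0.1516, 0.0675]
tcp_rot: [2.145, 2.29, 0.005]
ft_force: [2.4, 0.2, 7.1]
grip_width: 0.0266
finger_force: 60.8
```

Call:
apply_moves --rows '[0.01,-0.008,0,0,0,0.01,-0.015,0,0,0,0.01,-0.015,0,0,0,0.01,-0.015,0,0,0,0.01,-0.015,0,0,0,0.01,-0.015,0,0,0,0.01,-0.015,0,0,0,0.01,-0.01,0,0,0]'

```text
time_s: 52.1
eef_pos: [0.4998, -0.2581, 0.0674]
tcp_rot: [-2.147, -2.293, -0.004]
ft_force: [0.2, 6.1, 10.1]
grip_width: 0.0267
finger_force: 61.1
```

```bash
python3 -c "
from row import *
row(); go(.1205,-.290,.13)"
```

```text
side stop 77.8 [ -1.1 -16.9  41.4  23.   87.8]
side row 405 [ -2.7  58.6  40.6 122.4   0.7]
bar -28.00615797536853
top stop 78.8 [ -1.9 -18.4  35.7  24.3  88.1]
top row 509 [ -3.5  57.8 115.9  40.1  89.9]
bar -25.734958750788188
t52.2 tcp [ 0.4998 -0.2602  0.0675] carr [-0.0068 -0.2696] head3.6 F [ 0.3 -1.1  6.6] w0.0266 ff 60.95460891723633 tilt [ 0.003 -0.001]
 shift now [-0.0203  0.1274 -0.0622] yaw -0.001
 shift after yaw [-0.0204  0.1274 -0.0622]
```

The bar has clamped the row. Now the wedge goes back to the tray.

Call:
apply_moves --rows '[0.01,0,0,-0.035,0,0.01,0,0,-0.035,0,0.01,-0.004,0.033,0,0,0.01,-0.005,0.033,0,0,0.01,-0.005,0.033,0,0,0.01,-0.005,0.033,0,0,0.01,0,0,0,0,0.01,0,0,0,0]'

```text
time_s: 53.0
eef_pos: [0.6315, -0.2692, 0.1356]
tcp_rot: [-2.147, -2.292, 0.001]
ft_force: [-1.4, -0.5, -0.8]
grip_width: 0.0269
finger_force: 59.9
```

Call:
apply_moves --rows '[0.01,0,0,0.03,0,0.01,0,0,0.02,0,0.01,0,0,0.008,0,0.01,0,0,0,0,0.01,0,0,0,0,0.01,0,0,0,0,0.01,0,0,0,0,0.01,0,0,0,0]'

```text
time_s: 53.8
eef_pos: [0.6324, -0.2697, 0.0785]
tcp_rot: [2.147, 2.292, 0.001]
ft_force: [0.5, -1.1, -1.8]
grip_width: 0.0265
finger_force: 59.9
```

```bash
python3 -c "
from row import *
go(.125,-.288,.0705)"
```

```text
t53.8 tcp [ 0.6324 -0.2697  0.0785] carr [ 0.1249 -0.2876] head3.7 F [ 0.5 -1.1 -1.8] w0.0265 ff 59.941874742507935 tilt [ 0.001 -0.   ]
 shift now [-0.0004  0.0001  0.008 ] yaw 0.000
 shift after yaw [-0.0004  0.0001  0.008 ]
```

Call:
apply_moves --rows '[0.01,0,0,0.004,0,0.01,0,0,0.003,0,0.01,0,0,0.0015,0,0.01,0,0,0,0,0.01,0,0,0,0,0.01,0,0,0,0,0.01,0,0,0,0,0.01,0,0,0,0]'

```text
time_s: 54.6
eef_pos: [0.6323, -0.2697, 0.0715]
tcp_rot: [2.148, 2.292, 0.0]
ft_force: [-2.7, 2.6, 14.7]
grip_width: 0.0265
finger_force: 61.8
```

Call:
apply_moves --rows '[0.01,0,0,-0.0015,0,0.06,0,0,0,0,0.06,0,0,0,0,0.07,0,0,0,0,0.07,0,0,-0.01,0,0.07,0,0,-0.03,0,0.07,0,0,-0.04,0,0.07,0,0,-0.04,0]'

```text
time_s: 55.4
eef_pos: [0.6318, -0.2695, 0.1922]
tcp_rot: [-2.148, -2.292, 0.0]
ft_force: [1.1, -1.1, 0.3]
grip_width: 0.0702
finger_force: 0.0
```

Call:
apply_moves --rows '[0.07,-0.02,0.0,-0.04,0,0.07,-0.03,0,-0.02,0,0.07,-0.03,0,0,0,0.07,-0.03,0,0,0,0.07,0,0,0,0,0.07,0,0,0,0,0.07,0,0,0,0,0.07,0,0,0,0]'

```text
time_s: 56.2
eef_pos: [0.6397, -0.3775, 0.2509]
tcp_rot: [-2.145, -2.294, -0.002]
ft_force: [-0.0, 0.1, 0.6]
grip_width: 0.0705
finger_force: 0.0
```

```bash
python3 -c "
from row import *
row(); go(.125,-.288,.0705)
im,d,c=shot('side');C=tocar(cloud(d,c)); H,S,V=cv2.split(cv2.cvtColor(im,cv2.COLOR_RGB2HSV))
m=(H>8)&(H<24)&(S>60)&(C[...,2]>50)&(C[...,2]<75)&(abs(C[...,0]-124)<40)&(abs(C[...,1]+268)<70); P=C[m]; print('wedge',rectm(P),np.percentile(P[:,2],95),'tray c 129.4,-258.5')
save('end.png',cv2.resize(im[130:330,200:420],(660,600)))
"
```

```text
side stop 77.4 [ -1.4 -19.   42.   23.9  89. ]
side row 409 [ -1.9  56.7 122.5  41.4  90. ]
bar -28.193638476616172
top stop 77.7 [ -1.9 -18.4  35.6  24.4  87.3]
top row 510 [ -3.6  59.  113.7  40.3  89.9]
bar -25.806394357495744
t56.3 tcp [ 0.6396 -0.378   0.251 ] carr [ 0.1251 -0.3962] head3.8 F [-0.2  0.2  0.2] w0.0699 ff 0.0 tilt [0.    0.001]
 shift now [1.080e-01 1.000e-04 1.805e-01] yaw 0.002
 shift after yaw [ 1.080e-01 -1.000e-04  1.805e-01]
wedge [ 124.2 -257.2   95.7   28.5   89.3] 65.84674225170474 tray c 129.4,-258.5
```

View pics/end.png

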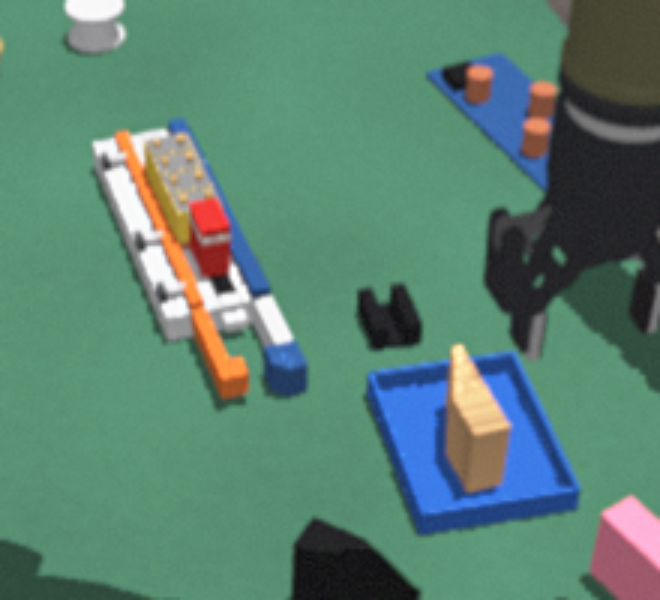

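The last picture shows the row clamped behind the stop at (185,190), and the wedge standing in the tray at (478,430). The robot is clear of everything, so I hand the job in.

```bash
python3 -c "
from h import *
print(robot.close_job())"
```

```text
the job is handed in; nothing more can be done
None
```

I handed the job in after about 56 s on the robot's clock: the stop is seated in the groove, all four modules are clamped in a snug row behind it, and the wedge is standing back in its tray. The final camera views show all of this, but hand-in returned no verdict.

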